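Unstack the camera parts into their fitting frames

ROBOT

A 6-joint arm with a two-finger parallel gripper is mounted at the origin on a cart in front of the work surface, level with it; the furniture and walls round the work are solid. World frame = base frame: x ahead of the robot, y to its left, z up, the work surface at z = 0. Lengths are in m, angles in rad, forces in N, time in s.
With the tool pointing down it reaches from about 0.25 to 0.775 m from the base axis. Payload 4 kg.
Tool frame: the origin (TCP) lies at the very end of the fingers, on their centre line; the grasp point (between the pads) lies 19 mm behind it; z points along the fingers, x is the direction in which the jaws open and shut, and the axes are right-handed (so a half turn about z gives the same grasp; the last joint's range is limited). The gripper opens to 94 mm and grips with 3 to 60 N. Pads are 16 mm wide; open, the fingers measure 119 mm over their backs; the gripper's body (75 mm by 177 mm) begins 78 mm behind the grasp point.
Start: joints at [-1.305, 0.087, 1.371, -0, 1.684, -0.103], TCP at [0.198, -0.513, 0.206] pointing down, gripper open.
Joint ranges: [-3.1, 3.1], [-0.76, 2.03], [0.27, 2.55], [-1.08, 4.22], [0.17, 2.65], [-2.57, 2.57]. Speed limits (rad/s): [2.79, 2.79, 3.14, 3.14, 3.14, 3.14].

INTERFACE

Orientations are given as [roll, pitch, yaw] about the fixed x, y, z axes, in that order (R = Rz(yaw) Ry(pitch) Rx(roll)).
In Python, from rig import ctrl, viewer, job_done gives the robot as it stands.
- The arm moves only by the tool move_arm, never from a script. Its argument "targets" is one flat list of numbers, 7 for each row, row after row: the shift along the tool's x, y, z in cm, then the turn, a rotation vector about the tool's x, y, z in rad, then the opening, from 0 (shut) to 1 (fully open). A call has 1 to 12 rows; each row is the pose to reach, as a shift and turn from the pose commanded when the call began, along the tool's axes at that moment; what a row does not reach only later rows make up. A row lasts 1/10 s, in which the tool goes at most 50 mm and 8.59 degrees, less where a joint would pass 70% of its speed; a pose out of reach is approached as far as the arm can. A call with a gripper value outside its range is refused whole. The fingers move at their own pace and stop on an object; "squeeze" is the grip in N (left out, the last holds). Time passes only in rows, so rows that repeat a pose let the fingers close. It gives the time, the measured TCP pose, the force and the opening at its end, in the units of the state.
- ctrl.observe(): the state, without advancing time (a new reading comes with each control period).
- viewer.capture(name): name is "scene" or "top"; returns a dict with "color" (420x560x3 uint8, blue, green, red), "z_map" (420x560 float32, m along the optical axis (not along the pixel's ray), 0 where there is no reading), "camera_matrix" (3x3 intrinsics, pixels), "extrinsics" (4x4, takes a point from camera to world coordinates). Camera axes: x right, y up, looking along -z (the intrinsics and any distortion apply to the point x, -y, -z); pixel columns grow to the right and rows downward; lengths in m; the calibration is good to about 2 mm. A picture is of the moment at which its call begins.
- job_done(): hands the job in, once; it reports no verdict.
The state is a dict: "time": time; "q": joint angles; "joint_velocities": joint speeds; "effort": joint torques, N m; "position": TCP position; "ee_rot": TCP orientation; "force": force on the tool from outside, world axes, zero at the start; "moment": the same for the moment, N m; "grip_width": finger opening in m.
Only numpy, scipy, OpenCV 4.12 (cv2) and the standard library are available. Lean on these libraries where they do the work, as an engineer would, in place of code of your own. Each camera call takes 0.05 s, during which the arm holds its last target.

TASK

Camera parts and their boxes have been piled up on the grey riser board on the bench. Take the pile apart from the top, one thing at a time, and set each flat, centred and square in the one place made for it: the lens cap in the round dish, the square front cover in the square frame, the grey pin tray in the smaller oblong frame and the yellow screw box in the larger oblong frame. Leave the glue bottle and the camera back on the board where they stand.

Things in the scene. Friction and masses are not known exactly. Their poses are not given: they have to be found in the camera images.
- lens_cap_center (a point): the lens cap, a black disc 22 mm across and 10 mm high, on top of the pile (the pile and its places are on a fixed grey board 310 x 980 mm whose flat top is 70 mm above the bench, z = 0.070); the point is its centre, half-way up; z up. It rests on the round metal collar of the front cover.
- front_cover_center (a point): the camera's front cover: white plastic plate 62 x 62 mm, 10 mm thick, with a round metal collar 36 mm across that stands 4 mm above it (14 mm high in all), second from the top, lying on the rims of the grey pin tray; the point is its centre, half-way up (7 mm above its underside); z up, x and y square to its sides (grip it by two opposite sides of the plate).
- pin_tray_center (a point): the pin tray: open shallow grey plastic tray, 55 mm (along x) x 86 mm (along y), 16 mm high, walls 2 mm, third from the top, lying on the lid of the screw box; the point is its centre, half-way up (8 mm above its underside); z up. Grip it across the 55 mm.
- screw_box_center (a point): the screw box: yellow box with a shut clear lid (the lid stays shut), 68 mm (along x) x 98 mm (along y), 36 mm high, at the bottom of the pile; the point is its centre, half-way up (18 mm above its underside); z up. Grip it across the 68 mm. Another such box with its lid open stands far back on the right and is not part of the job.
- cap_dish_floor (a point): round pine dish for the lens cap, fixed to the board: outside 56 mm across, inside 46 mm, rim 5 mm high; the point is the centre of its cork floor, 2 mm above the board; z up.
- cover_frame_floor (a point): square frame for the front cover, inside 80 x 80 mm, outside 92 x 92 mm; fixed to the board; a cork floor 2 mm above the board inside a pine rim 6 mm wide and 5 mm high (3 mm above the floor). The point is the centre of the floor's upper face; z up, x and y along its sides. The cover may lie any of the four square ways round.
- tray_frame_floor (a point): smaller oblong frame, for the pin tray, inside 74 x 105 mm, outside 86 x 117 mm; fixed to the board; a cork floor 2 mm above the board inside a pine rim 6 mm wide and 5 mm high (3 mm above the floor). The point is the centre of the floor's upper face; z up, x along the shorter side, y along the longer side. The tray may lie either way round.
- box_frame_floor (a point): larger oblong frame, for the screw box, inside 90 x 120 mm, outside 102 x 132 mm; fixed to the board; a cork floor 2 mm above the board inside a pine rim 6 mm wide and 5 mm high (3 mm above the floor). The point is the centre of the floor's upper face; z up, x along the shorter side, y along the longer side. The box may lie either way round.
- camera_back_center (a point): bystander: camera back on the board, a white shell 65 x 57 mm, 20 mm high, with green circuit boards up to 43 mm high and thin leads; loose; the point is the centre of the shell, 10 mm above the board. (Many like it stand fixed on the bench below and round the board.)
- flux_center (a point): bystander: white glue bottle with a red nozzle, 44 mm across, 140 mm tall, loose, standing; the point is on its axis, 44 mm above the board.

How it is judged:
On the way, in this order (a step that is already met when the one before it is completed fails the run):
1. the lens cap lies in the round dish, let go (horizontal distance between lens_cap_center and cap_dish_floor below 0.012 m and z of lens_cap_center in the frame of cap_dish_floor below 0.008 m and angle between lens_cap_center's own z axis and vertical below 0.08 rad and contact force between lens_cap and the fingers below 0.05 N), for 0.2 s.
2. then the front cover lies in the square frame, let go (horizontal distance between front_cover_center and cover_frame_floor below 0.012 m and z of front_cover_center in the frame of cover_frame_floor below 0.01 m and angle between front_cover_center's own z axis and vertical below 0.08 rad and (angle between the x axis of front_cover_center and the x axis of cover_frame_floor, either way round below 0.2 rad or angle between the x axis of front_cover_center and the y axis of cover_frame_floor, either way round below 0.2 rad) and contact force between front_cover and the fingers below 0.05 N), for 0.2 s.
3. then the pin tray lies in the smaller oblong frame, let go (horizontal distance between pin_tray_center and tray_frame_floor below 0.012 m and z of pin_tray_center in the frame of tray_frame_floor below 0.011 m and angle between pin_tray_center's own z axis and vertical below 0.08 rad and angle between the x axis of pin_tray_center and the x axis of tray_frame_floor, either way round below 0.2 rad and contact force between pin_tray and the fingers below 0.05 N), for 0.2 s.
4. then the screw box lies in the larger oblong frame, let go (horizontal distance between screw_box_center and box_frame_floor below 0.012 m and z of screw_box_center in the frame of box_frame_floor below 0.021 m and angle between screw_box_center's own z axis and vertical below 0.08 rad and angle between the x axis of screw_box_center and the x axis of box_frame_floor, either way round below 0.2 rad and contact force between screw_box and the fingers below 0.05 N), for 0.2 s.
At the end, for the whole second after the job is handed in: Cap in the dish, cover in the square frame, tray in the smaller and box in the larger oblong frame: each within 12 mm of its centre, flat on the floor (0.08 rad, 3 mm), all but the cap square within 0.2 rad (half turns, for the cover quarter turns, count alike), released, at rest (all of step 1 and all of step 2 and all of step 3 and all of step 4 and linear speed of each of lens_cap, front_cover, pin_tray, screw_box below 0.02 m/s); the robot touches nothing.
It fails at once if the camera back is moved more than 20 mm (distance of camera_back_center from where it was at the start of the episode above 0.02 m).
It fails at once if the glue bottle is moved more than 20 mm (distance of flux_center from where it was at the start of the episode above 0.02 m).
It also fails if it takes over 120 s, if anything falls off the work surface, if the arm or the gripper's body presses on something with over 40 N, if the wrist force passes 120 N, or if a joint passes its speed limit or range.

## Working session

There is one attempt and no reset: what is moved stays moved. The work goes in short steps, Python scripts to look and compute and a tool call to move; the robot and the scene stay as the last step left them, time stands still between calls to the robot, and variables do not carry over. Pictures are saved under pics/ and viewed, and the job is handed in when it is done.

Besides the shell and the picture viewer there is one more tool, called after ">>>" in YAML: its name, and indented under it one key for each argument. move_arm: Moves the arm, as the interface text tells. Its arguments: {"type":"object","properties":{"targets":{"type":"array"},"squeeze":{"type":"number"}},"required":["targets"]}

```bash
mkdir -p pics; ls
cat > h.py <<'E'
import numpy as np,cv2
from rig import ctrl,viewer,job_done
def cap(n,f=None):
    d=viewer.capture(n)
    if f: cv2.imwrite('pics/'+f,d['color'])
    return d
def world(d):
    K=d['camera_matrix'];T=d['extrinsics'];z=d['z_map']
    h,w=z.shape;u,v=np.meshgrid(np.arange(w),np.arange(h))
    x=(u-K[0,2])/K[0,0]*z;y=(v-K[1,2])/K[1,1]*z
    P=np.stack([x,-y,-z],-1)@T[:3,:3].T+T[:3,3]
    P[z<=0]=np.nan
    return P
E
python3 - <<'E'
from h import *
s=ctrl.observe();print({k:np.round(v,3) for k,v in s.items()})
for n in('scene','top'):
    d=cap(n,n+'0.png');print(d['camera_matrix'],d['extrinsics'].round(3))
    np.savez(n+'0.npz',**d)
E
```

```text
pics
{'time': np.float64(0.0), 'q': array([-1.305,  0.088,  1.372, -0.   ,  1.684, -0.103]), 'joint_velocities': array([ 0.002, -0.001, -0.   ,  0.   , -0.   , -0.001]), 'effort': array([ 2.0000e-03, -3.4018e+01, -3.0243e+01,  7.2000e-02,  3.3000e-02,
       -0.0000e+00]), 'position': array([ 0.198, -0.512,  0.204]), 'ee_rot': array([-3.141e+00,  2.000e-03, -1.202e+00]), 'force': array([0.613, 0.83 , 0.859]), 'moment': array([-0.032,  0.012,  0.014]), 'grip_width': np.float64(0.094)}
[[394.45023068   0.         279.94099735]
 [  0.         394.45023068 210.17757909]
 [  0.           0.           1.        ]] [[-0.764  0.436 -0.476 -0.036]
 [-0.645 -0.534  0.546  0.705]
 [-0.016  0.725  0.689  0.957]
 [ 0.     0.     0.     1.   ]]
[[520.1656003    0.         274.07756622]
 [  0.         520.1656003  208.60966365]
 [  0.           0.           1.        ]] [[ 0.005  0.993 -0.121  0.331]
 [-1.     0.003 -0.016  0.022]
 [-0.016  0.122  0.992  1.506]
 [ 0.     0.     0.     1.   ]]
```

View pics/scene0.png

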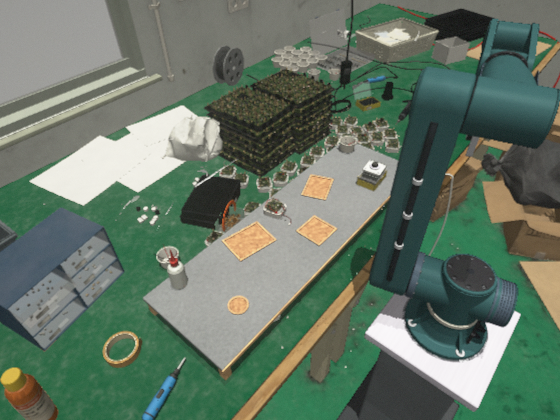

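View pics/top0.png

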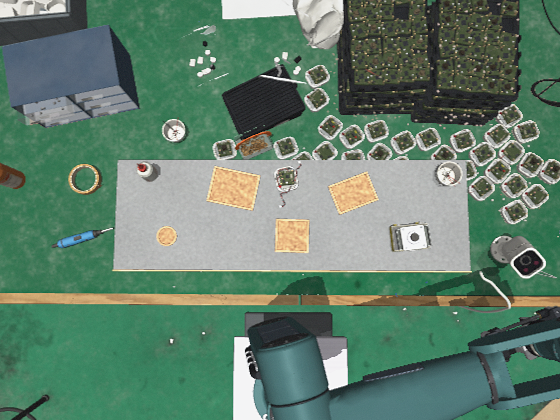

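The scene shows the pile at right (top view ≈(411,237)), dish (166,236), square frame (292,236), large frame (233,188), small frame (354,193), bottle (145,170) and camera back (286,178). Now I'll measure them.

```bash
cat > meas.py <<'E'
from h import *
def frames():
    for n in('top','scene'):
        d=dict(np.load(n+'0.npz'));P=world(d);img=d['color']
        hsv=cv2.cvtColor(img,cv2.COLOR_BGR2HSV)
        m=((hsv[...,0]>6)&(hsv[...,0]<25)&(hsv[...,1]>70)&(hsv[...,2]>120)&(np.abs(P[...,2]-.072)<.012)).astype(np.uint8)
        m=cv2.morphologyEx(m,cv2.MORPH_CLOSE,np.ones((3,3)));
        k,l,st,c=cv2.connectedComponentsWithStats(m)
        for i in range(1,k):
            if st[i,4]<120: continue
            p=P[l==i]; p=p[~np.isnan(p).any(1)]
            r=cv2.minAreaRect(p[:,:2].astype(np.float32)*1000)
            print(n,c[i].round(),st[i,4],'rect',np.round(r[0],1),np.round(r[1],1),round(r[2],1),'mean',(p.mean(0)*1000).round(1),'zmed',np.median(p[:,2]).round(4))
frames()
d=dict(np.load('top0.npz'));P=world(d)
np.set_printoptions(linewidth=200)
for (u,v) in [(250,250),(400,180),(145,170),(286,178),(130,250),(460,260)]: print(u,v,P[v,u].round(4))
big=cv2.resize(d['color'][205:270,375:450],None,fx=8,fy=8,interpolation=cv2.INTER_CUBIC);cv2.imwrite('pics/pile_top.png',big)
print((P[225:250:2,388:434:4,2]*1000).round(0))
d=dict(np.load('scene0.npz'));
big=cv2.resize(d['color'][145:205,340:410],None,fx=8,fy=8,interpolation=cv2.INTER_CUBIC);cv2.imwrite('pics/pile_scene.png',big)
E
python3 meas.py
```

```text
top [233. 188.] 1686 rect [564.7 159.5] [130.9 102.6] 78.1 mean [564.  159.4  73.7] zmed 0.0736
top [353. 193.] 1280 rect [ 551.7 -173.1] [ 86.4 116.4] 21.4 mean [ 551.1 -173.4   73.8] zmed 0.0738
top [292. 235.] 1072 rect [431.6  -3.3] [90.9 91.2] 89.6 mean [432.3  -4.   73.8] zmed 0.0739
top [166. 236.] 306 rect [429.  342.6] [53.5 53.4] 46.9 mean [429.8 342.8  74. ] zmed 0.074
scene [317. 187.] 554 rect [ 554.3 -173.9] [ 85.8 128.9] 21.7 mean [ 552.7 -171.2   70.7] zmed 0.0707
scene [299. 291.] 497 rect [336.4 104. ] [  6.2 779. ] 0.0 mean [336.2 182.7  66.4] zmed 0.0668
scene [316. 230.] 663 rect [434.5  -3.2] [100.5  95.5] 87.7 mean [432.8  -1.8  70.9] zmed 0.0708
scene [248. 240.] 1116 rect [566.2 160.8] [136.5 109. ] 78.9 mean [565.2 162.9  70.7] zmed 0.0705
scene [238. 305.] 308 rect [430.2 344.4] [52.4 54. ] 46.3 mean [430.9 344.5  71. ] zmed 0.0709
250 250 [0.3909 0.1104 0.0777]
400 180 [ 0.5869 -0.3048  0.0743]
145 170 [0.5971 0.3849 0.1601]
286 178 [0.5869 0.0123 0.1021]
130 250 [0.3896 0.441  0.077 ]
460 260 [ 0.366  -0.4612  0.0771]
[[ 72.  73.  99. 107. 109. 104. 110. 137. 131. 113. 122.  70.]
 [ 80. 109. 109. 105. 133. 137. 133. 128. 128. 113. 119.  70.]
 [ 66. 107. 106. 127. 133. 132. 132. 132. 133. 126. 115.  75.]
 [ 72. 104. 122. 111. 130. 134. 138. 137. 127. 130. 116.  66.]
 [ 71. 103. 114. 113. 130. 135. 137. 145. 135. 131. 113.  72.]
 [ 67.  97. 115. 109. 132. 135. 147. 147. 134. 132. 106.  71.]
 [ 70.  92. 114. 109. 129. 134. 150. 153. 138. 134. 113.  68.]
 [ 67.  89. 112. 108. 132. 137. 148. 149. 142. 137. 113.  75.]
 [ 74.  87.  nan 108. 128. 138. 140. 133. 134. 129. 110.  68.]
 [ 77.  88. 107. 107. 138. 136. 137. 138. 139. 130. 112.  74.]
 [ 69.  85. 113. 107. 136. 137. 129. 131. 129. 132. 123.  75.]
 [ 69.  79. 107. 109. 130. 137. 133. 135. 133. 131. 106.  69.]
 [ 73.  82. 102. 116. 133. 132. 134.  82.  72.  75.  74.  70.]]
```

```bash
python3 -c "
import cv2,numpy as np
a=cv2.imread('pics/pile_top.png');b=cv2.imread('pics/pile_scene.png')
print(a.shape,b.shape)"
```

```text
(520, 600, 3) (480, 560, 3)
```

View pics/pile_top.png

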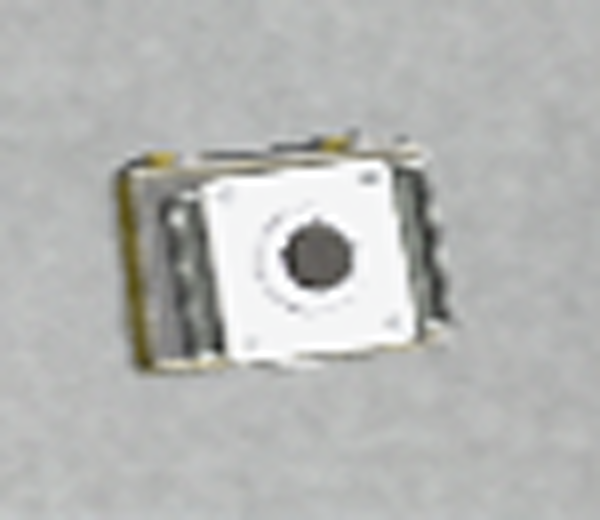

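View pics/pile_scene.png

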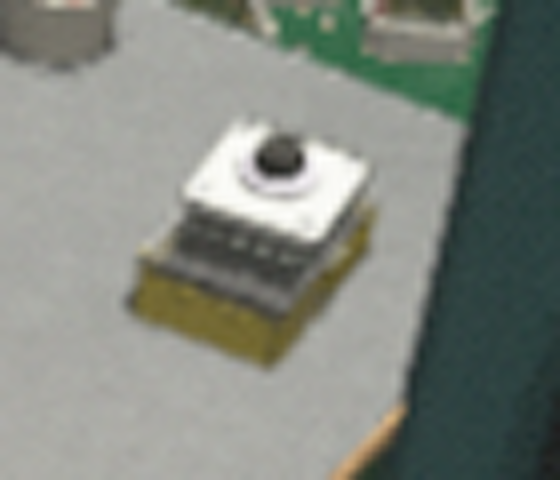

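```bash
cat >> h.py <<'E'
def onplane(d,uv,z):
    K=d['camera_matrix'];T=d['extrinsics'];uv=np.asarray(uv,float).reshape(-1,2)
    r=np.stack([(uv[:,0]-K[0,2])/K[0,0],-(uv[:,1]-K[1,2])/K[1,1],-np.ones(len(uv))],-1)@T[:3,:3].T
    return (T[:3,3]+r*((z-T[2,3])/r[:,2])[:,None])[:,:2]
def rect(p):
    r=cv2.minAreaRect(np.asarray(p,np.float32)*1000)
    (w,h),a=r[1],r[2]
    if w<h: w,h,a=h,w,a-90   # a = long-axis angle
    return np.round(r[0],1),round(w,1),round(h,1),round((a+90)%180-90,1)
def project(d,P):
    K=d['camera_matrix'];T=d['extrinsics'];c=(np.atleast_2d(P)-T[:3,3])@T[:3,:3]
    return np.stack([c[:,0]/-c[:,2]*K[0,0]+K[0,2],-c[:,1]/-c[:,2]*K[1,1]+K[1,2]],-1)
E
python3 - <<'E'
from h import *
d=dict(np.load('top0.npz'))
for n in('top','scene'):
    d=dict(np.load(n+'0.npz'));P=world(d);hsv=cv2.cvtColor(d['color'],cv2.COLOR_BGR2HSV)
    m=((hsv[...,0]>6)&(hsv[...,0]<25)&(hsv[...,1]>70)&(hsv[...,2]>120)&(P[...,2]>.05)&(P[...,2]<.1)).astype(np.uint8)
    m=cv2.morphologyEx(m,cv2.MORPH_CLOSE,np.ones((3,3)));k,l,st,c=cv2.connectedComponentsWithStats(m)
    for i in range(1,k):
        if st[i,4]<250: continue
        v,u=np.nonzero(l==i); p=onplane(d,np.stack([u,v],1),.075)
        print(n,c[i].round(),st[i,4],rect(p),(p.mean(0)*1000).round(1))
d=dict(np.load('top0.npz'))
f=lambda x:(np.array(x)+.5)/8-.5+[375,205]
print('cap',onplane(d,f([[319,256]]),.146))
c=onplane(d,f([[205,185],[388,161],[418,345],[231,363]]),.132);print('cover',c.mean(0),rect(c))
ds=dict(np.load('scene0.npz'));g=lambda x:(np.array(x)+.5)/8-.5+[340,145]
print('cap sc',onplane(ds,g([[279,150]]),.146))
c=onplane(ds,g([[242,122],[372,162],[318,243],[183,193]]),.132);print('cover sc',c.mean(0),rect(c))
# board plane edges
print(onplane(d,[[118,160],[467,160],[470,270],[114,270]],.07))
E
```

```text
top [233. 188.] 1686 (array([564.1, 159.5]), 130.2, 101.9, 78.2) [563.8 159.4]
top [353. 193.] 1280 (array([ 551.3, -173.1]), 116.5, 85.6, -68.7) [ 550.9 -173.1]
top [292. 235.] 1072 (array([431.6,  -3.3]), 91.0, 90.8, -0.2) [432.2  -4. ]
top [166. 236.] 306 (array([429.4, 342.5]), 52.2, 51.6, -44.1) [429.7 342.5]
scene [317. 187.] 554 (array([ 550.9, -168.2]), 118.1, 86.2, -68.8) [ 549.9 -166.8]
scene [300. 290.] 529 (array([332.3, 108.6]), 774.5, 7.4, -89.9) [332.4 182.5]
scene [316. 230.] 663 (array([4.315e+02, 4.000e-01]), 93.0, 92.5, 88.3) [430.6   1.4]
scene [248. 240.] 1116 (array([563.1, 163.7]), 132.5, 102.9, 78.4) [562.1 165.5]
scene [238. 305.] 308 (array([429.1, 345.5]), 53.2, 51.2, 39.6) [428.8 346.1]
cap [[ 0.42461963 -0.32224654]]
cover [ 0.42318809 -0.322922  ] (array([ 422.7, -322.8]), 61.5, 61.1, -82.5)
cap sc [[ 0.42515264 -0.31712727]]
cover sc [ 0.42268602 -0.31660388] (array([ 423.2, -315.7]), 64.1, 61.5, -80.9)
[[ 0.64354679  0.48689252]
 [ 0.64468796 -0.49384722]
 [ 0.33919887 -0.48969322]
 [ 0.33477226  0.48522581]]
```

```bash
cat >> h.py <<'E'
from scipy.spatial.transform import Rotation as Rn
def delta(p,yaw):
    s=ctrl.observe();R=Rn.from_euler('xyz',s['ee_rot']);t=R.inv().apply(np.array(p)-s['position'])*100
    Rt=Rn.from_euler('xyz',[np.pi,0,yaw]);rv=(R.inv()*Rt).as_rotvec()
    print('t',round(float(s['time']),2),'pos',(s['position']*1000).round(1),'rpy',s['ee_rot'].round(3),'F',s['force'].round(1),'w',round(float(s['grip_width'])*1000,1))
    print('delta cm',t.round(2),'rv',rv.round(3))
E
python3 -c "
from h import *
delta([.4248,-.3197,.18],-1.202)"
```

```text
t 0.1 pos [ 198.2 -512.6  204.4] rpy [-3.141e+00  2.000e-03 -1.202e+00] F [ 0.6 -0.1  0.6] w 94.3
delta cm [ -9.81 -28.09   2.47] rv [-0.     0.002  0.   ]
```

>>> move_arm:
  targets: [-1,-2.8,0,0,0,0,0.6,-2.5,-7,0,0,0,0,0.5,-4,-11.5,0,0,0,0,0.45,-5.5,-16,0.5,0,0,0,0.45,-7,-20.5,1,0,0,0,0.45,-8.5,-24.5,1.5,0,0,0,0.45,-9.5,-27,2,0,0,0,0.45,-9.8,-28.1,2.4,0,0,0,0.45,-9.8,-28.1,2.4,0,0,0,0.45,-9.8,-28.1,2.4,0,0,0,0.45]

```text
time: 1.1
position: [0.4243, -0.3211, 0.1812]
ee_rot: [3.14, 0.0, -1.203]
force: [0.7, -0.5, 0.4]
grip_width: 0.0424
```

Run:
```python
from h import *
delta([.4248,-.3197,.139],-1.202)
for n in('top','scene'):
    d=cap(n);c=(408,238) if n=='top' else (372,165)
    s=ctrl.observe()['position'];print(project(d,s))
    c=project(d,s)[0].astype(int);o=c-[40,30]
    big=cv2.resize(d['color'][o[1]:o[1]+60,o[0]:o[0]+80],None,fx=8,fy=8,interpolation=cv2.INTER_CUBIC);q=((project(d,s)[0]-o+.5)*8).astype(int)
    cv2.circle(big,q,4,(0,0,255),-1);cv2.imwrite(f'pics/{n}1.png',big)
```

```text
t 1.1 pos [ 424.3 -321.1  181.2] rpy [ 3.14   0.    -1.203] F [ 0.7 -0.5  0.4] w 42.4
delta cm [-0.11 -0.1   4.22] rv [ 0.001  0.    -0.001]
[[417.63858484 235.77373532]]
[[376.98203919 154.15525485]]
```

View pics/scene1.png

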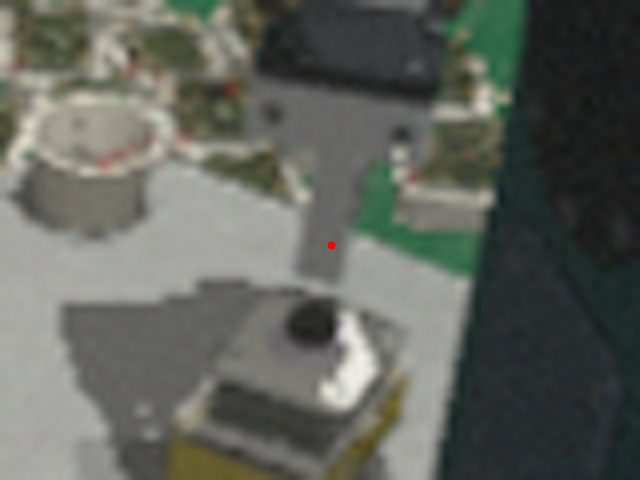

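View pics/top1.png

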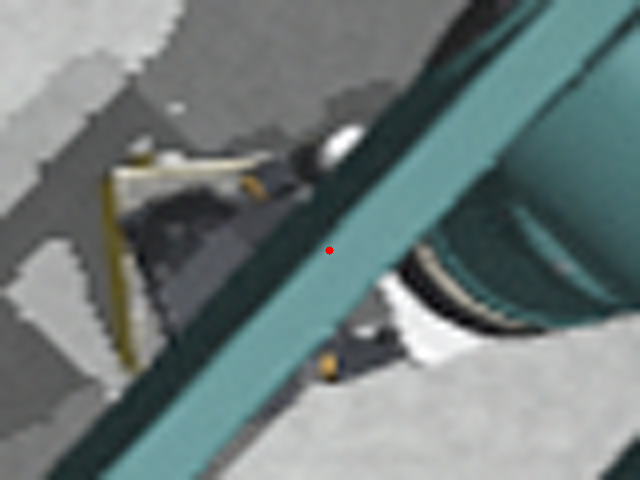

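Run:
```python
from h import *
d=dict(np.load('scene0.npz'));s=ctrl.observe();p=s['position'];R=Rn.from_euler('xyz',s['ee_rot']).as_matrix()
o=project(d,p)[0].astype(int)-[40,30]
for a in(-.0212,-.034): 
    for b in (-.008,.008):
        print(a,b,((project(d,p+R@[a,b,0])-o+.5)*8).round())
ux=np.array([[318,280]]);
```

```text
-0.0212 -0.008 [[304. 270.]]
-0.0212 0.008 [[343. 278.]]
-0.034 -0.008 [[299. 288.]]
-0.034 0.008 [[338. 295.]]
```

>>> move_arm:
  targets: [-0.1,-0.1,1,0,0,0,0.45,-0.1,-0.1,2,0,0,0,0.45,-0.1,-0.1,3,0,0,0,0.45,-0.1,-0.1,3.8,0,0,0,0.45,-0.1,-0.1,4.2,0,0,0,0.45,-0.1,-0.1,4.2,0,0,0,0.45,-0.1,-0.1,4.2,0,0,0,0.45]

```text
time: 1.9
position: [0.4257, -0.3191, 0.1396]
ee_rot: [-3.142, -0.0, -1.202]
force: [0.3, -0.9, 0.6]
grip_width: 0.0423
```

Run:
```python
from h import *
delta([.4248,-.3197,.139],-1.202)
for n in('scene',):
    d=cap(n)
    s=ctrl.observe()['position']
    c=project(d,s)[0].astype(int);o=c-[40,30]
    big=cv2.resize(d['color'][o[1]:o[1]+60,o[0]:o[0]+80],None,fx=8,fy=8,interpolation=cv2.INTER_CUBIC);q=((project(d,s)[0]-o+.5)*8).astype(int)
    cv2.circle(big,q,4,(0,0,255),-1);cv2.imwrite(f'pics/{n}2.png',big)
```

```text
t 1.9 pos [ 425.7 -319.1  139.6] rpy [-3.142 -0.    -1.202] F [ 0.3 -0.9  0.6] w 42.3
delta cm [0.02 0.11 0.06] rv [-0. -0.  0.]
```

View pics/scene2.png

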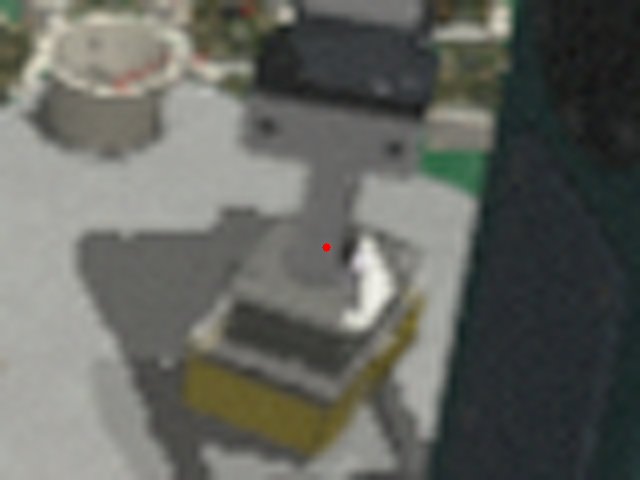

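The near finger stands in front of the cap (cap's edge shows at (347,252)), so the jaws straddle it. Closing.

>>> move_arm:
  targets: [0,0.1,0.1,0,0,0,0.3,0,0.1,0.1,0,0,0,0.2,0,0.1,0.1,0,0,0,0.1,0,0.1,0.1,0,0,0,0.1,0,0.1,0.1,0,0,0,0.1,0,0.1,0.1,0,0,0,0.1]
  squeeze: 12

```text
time: 2.55
position: [0.4248, -0.3195, 0.1387]
ee_rot: [-3.141, -0.001, -1.202]
force: [0.3, 0.1, 1.5]
grip_width: 0.0211
```

>>> move_arm:
  targets: [0,0,-0.5,0,0,0,0.1,0,0,-2,0,0,0,0.1,0,0,-4,0,0,0,0.1,0,0,-6,0,0,0,0.1,0,0,-7.5,0,0,0,0.1,0,0,-8,0,0,0,0.1,0,0,-8,0,0,0,0.1]

```text
time: 3.25
position: [0.425, -0.3197, 0.2197]
ee_rot: [-3.141, -0.002, -1.202]
force: [0.0, 0.2, 0.3]
grip_width: 0.0206
```

Run:
```python
from h import *
delta([.4293,.3440,.16],-1.202)
d=cap('scene')
s=ctrl.observe()['position']
c=project(d,s)[0].astype(int);o=c-[40,15]
big=cv2.resize(d['color'][o[1]:o[1]+60,o[0]:o[0]+80],None,fx=8,fy=8,interpolation=cv2.INTER_CUBIC)
cv2.imwrite(f'pics/scene3.png',big)
```

```text
t 3.25 pos [ 425.  -319.7  219.7] rpy [-3.141e+00 -2.000e-03 -1.202e+00] F [0.  0.2 0.3] w 20.6
delta cm [-61.77 -24.32   5.87] rv [-0.001 -0.002 -0.   ]
```

View pics/scene3.png

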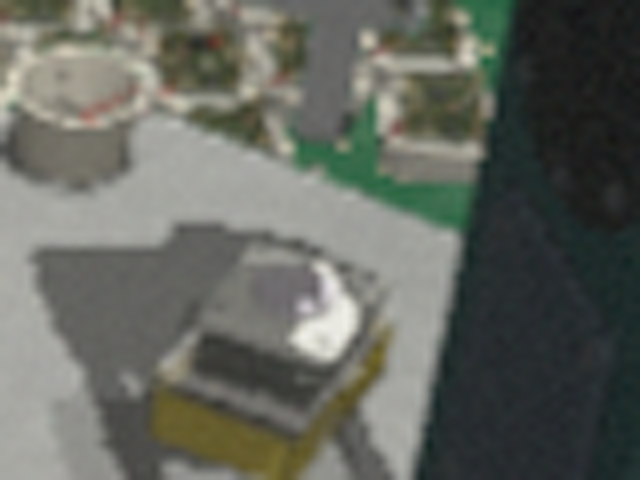

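The cover's collar is bare (≈(300,290)), so the cap is in the jaws.

>>> move_arm:
  targets: [-1.5,-0.6,0,0,0,0,0.1,-4,-1.6,0,0,0,0,0.1,-7.4,-2.9,0,0,0,0,0.1,-11.1,-4.4,0,0,0,0,0.1,-14.8,-5.8,0,0,0,0,0.1,-18.5,-7.3,0,0,0,0,0.1,-22.2,-8.7,0,0,0,0,0.1,-25.9,-10.2,0,0,0,0,0.1,-29.6,-11.7,0,0,0,0,0.1,-33.3,-13.1,0,0,0,0,0.1,-37,-14.6,0,0,0,0,0.1,-40,-15.7,0,0,0,0,0.1]

```text
time: 4.5
position: [0.4252, 0.113, 0.2173]
ee_rot: [3.14, 0.001, -1.2]
force: [1.5, -0.6, -1.3]
grip_width: 0.021
```

Run:
```python
from h import *
delta([.4293,.3440,.12],-1.202)
```

```text
t 4.5 pos [425.2 113.  217.3] rpy [ 3.14e+00  1.00e-03 -1.20e+00] F [ 1.5 -0.6 -1.3] w 21.0
delta cm [-21.37  -8.77   9.74] rv [0.002 0.001 0.002]
```

>>> move_arm:
  targets: [-3.5,-1.4,1,0,0,0,0.1,-7,-2.8,2,0,0,0,0.1,-10.5,-4.2,3.5,0,0,0,0.1,-14,-5.6,5,0,0,0,0.1,-17,-6.9,6.5,0,0,0,0.1,-19.5,-7.9,8,0,0,0,0.1,-21,-8.5,9,0,0,0,0.1,-21.6,-8.7,9.7,0,0,0,0.1,-21.6,-8.7,9.7,0,0,0,0.1,-21.6,-8.7,9.7,0,0,0,0.1]

```text
time: 5.5
position: [0.4303, 0.3424, 0.1218]
ee_rot: [-3.141, -0.001, -1.203]
force: [0.9, -0.4, 0.0]
grip_width: 0.0203
```

Run:
```python
from h import *
delta([.4293,.3440,.0755],-1.202)
```

```text
t 5.5 pos [430.3 342.4 121.8] rpy [-3.141e+00 -1.000e-03 -1.203e+00] F [ 0.9 -0.4  0. ] w 20.3
delta cm [-0.19  0.04  4.63] rv [-0.    -0.001 -0.001]
```

>>> move_arm:
  targets: [-0.2,0,1.2,0,0,0,0.1,-0.2,0,2.4,0,0,0,0.1,-0.2,0,3.4,0,0,0,0.1,-0.2,0,4.1,0,0,0,0.1,-0.2,0,4.5,0,0,0,0.1,-0.2,0,4.5,0,0,0,0.1,-0.2,0,4.5,0,0,0,0.1,-0.2,0,4.5,0,0,0,0.1]

```text
time: 6.3
position: [0.4298, 0.3452, 0.0769]
ee_rot: [-3.141, 0.0, -1.202]
force: [0.4, -0.1, -0.2]
grip_width: 0.0208
```

Run:
```python
from h import *
delta([.4293,.3440,.0757],-1.202)
d=cap('scene')
s=ctrl.observe()['position']
c=project(d,s)[0].astype(int);o=c-[40,30]
big=cv2.resize(d['color'][o[1]:o[1]+60,o[0]:o[0]+80],None,fx=8,fy=8,interpolation=cv2.INTER_CUBIC)
cv2.imwrite(f'pics/scene4.png',big)
```

```text
t 6.3 pos [429.8 345.2  76.9] rpy [-3.141  0.    -1.202] F [ 0.4 -0.1 -0.2] w 20.8
delta cm [0.1  0.09 0.12] rv [-0.001  0.     0.   ]
```

View pics/scene4.png

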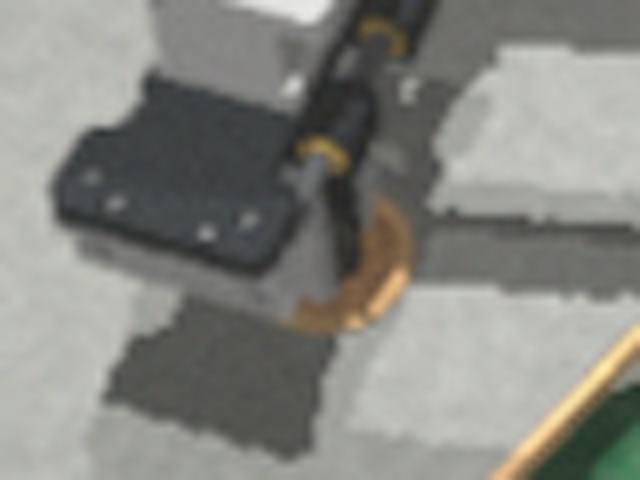

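>>> move_arm:
  targets: [0.1,0.1,0.1,0,0,0,0.1,0.1,0.1,0.1,0,0,0,0.3,0.1,0.1,0.1,0,0,0,0.4,0.1,0.1,0.1,0,0,0,0.4,0.1,0.1,0.1,0,0,0,0.4,0.1,0.1,-2,0,0,0,0.4,0.1,0.1,-5,0,0,0,0.5,0.1,0.1,-9,0,0,0,0.6,0.1,0.1,-13,0,0,0,0.7,0.1,0.1,-15,0,0,0,0.8,0.1,0.1,-15,0,0,0,0.8]

```text
time: 7.45
position: [0.4306, 0.3448, 0.2311]
ee_rot: [-3.133, 0.002, -1.202]
force: [0.9, -0.0, 1.1]
grip_width: 0.0736
```

Run:
```python
from h import *
delta([.425,-.32,.2],-1.44)
d=cap('scene')
o=np.array([238,305])-[40,30]
big=cv2.resize(d['color'][o[1]:o[1]+60,o[0]:o[0]+80],None,fx=8,fy=8,interpolation=cv2.INTER_CUBIC)
cv2.imwrite(f'pics/scene5.png',big)
d2=cap('top');np.savez('t5.npz',**d2);np.savez('s5.npz',**d)
big=cv2.resize(d2['color'][205:270,375:450],None,fx=8,fy=8,interpolation=cv2.INTER_CUBIC);cv2.imwrite('pics/pile_top5.png',big)
```

```text
t 7.45 pos [430.6 344.8 231.1] rpy [-3.133e+00  2.000e-03 -1.202e+00] F [ 0.9 -0.   1.1] w 73.6
delta cm [61.81 24.52  2.79] rv [-0.008  0.003  0.238]
```

View pics/scene5.png

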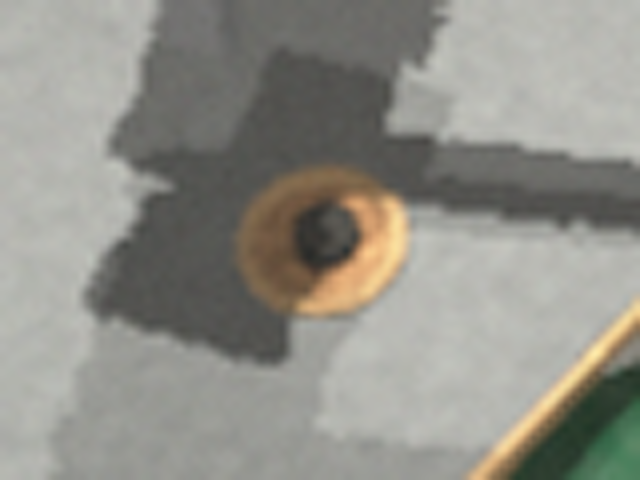

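View pics/pile_top5.png

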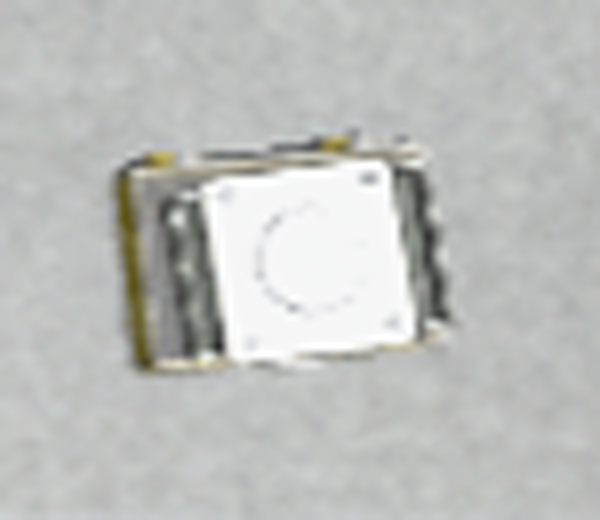

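Cap lies flat in the dish (cap at (327,235), dish ring centre (323,242)); the pile is unmoved. I'll use the cap as a check on camera bias and refine the cover.

Run:
```python
from h import *
s=dict(np.load('s5.npz'));t=dict(np.load('t5.npz'))
o=np.array([238,305])-[40,30]
print('cap sc',onplane(s,(np.array([327,235])+.5)/8-.5+o,.079))
g=cv2.cvtColor(t['color'],cv2.COLOR_BGR2GRAY)
cv2.imwrite('pics/dish_top5.png',cv2.resize(t['color'][205:265,126:206],None,fx=8,fy=8,interpolation=cv2.INTER_CUBIC))
for n,d,(u0,u1,v0,v1) in(('top',t,(398,430,222,254)),('scene',s,(355,395,150,185))):
    hsv=cv2.cvtColor(d['color'],cv2.COLOR_BGR2HSV)
    m=np.zeros(hsv.shape[:2],np.uint8);m[v0:v1,u0:u1]=((hsv[v0:v1,u0:u1,2]>215)&(hsv[v0:v1,u0:u1,1]<30))
    k,l,st,c=cv2.connectedComponentsWithStats(m);i=1+st[1:,4].argmax()
    v,u=np.nonzero(l==i);p=onplane(d,np.stack([u,v],1),.132);print(n,st[i],rect(p),p.mean(0))
```

```text
cap sc [[0.42678064 0.34536055]]
top [400 225  27  26 537] (array([ 422.4, -322.8]), 64.0, 61.4, 7.7) [ 0.42357354 -0.32256888]Traceback (most recent call last):
  File "<stdin>", line 10, in <module>
ValueError: attempt to get argmax of an empty sequence
```

View pics/dish_top5.png

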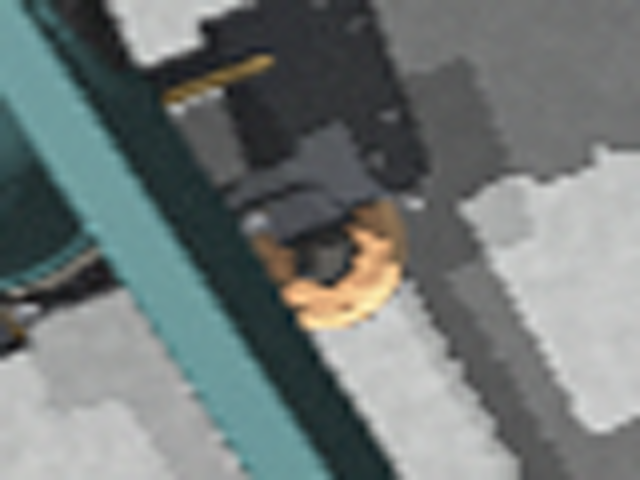

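>>> move_arm:
  targets: [2,0.8,0,0,0,-0.03,0.8,5,2,0,0,0,-0.1,0.8,9,3.6,0,0,0,-0.2,0.8,13,5.2,0,0,0,-0.3,0.8,17,6.7,0,0,0,-0.4,0.8,21,8.3,0,0,0,-0.5,0.8,25,9.9,0,0,0,-0.6,0.8,29,11.5,0,0,0,-0.7,0.8,33,13.1,0,0,0,-0.8,0.8,37,14.7,0,0,0,-0.9,0.8,41,16.3,0,0,0,-1,0.8,45,17.8,0,0,0,-1.1,0.8]

```text
time: 8.75
position: [0.4236, -0.1414, 0.2236]
ee_rot: [-3.14, 0.004, -0.098]
force: [1.1, 0.2, -0.4]
grip_width: 0.0751
```

Run:
```python
from h import *
delta([.4235,-.3175,.17],.14)
```

```text
t 8.75 pos [ 423.6 -141.4  223.6] rpy [-3.14   0.004 -0.098] F [ 1.1  0.2 -0.4] w 75.1
delta cm [ 1.73 17.54  5.33] rv [-0.002  0.004 -0.238]
```

>>> move_arm:
  targets: [0.4,4,0,0,0,-0.1,0.8,0.8,8,0.5,0,0,-0.2,0.8,1.2,12,1.5,0,0,-0.24,0.8,1.5,15,3,0,0,-0.24,0.8,1.7,17,4.5,0,0,-0.24,0.8,1.7,17.5,5.3,0,0,-0.24,0.8,1.7,17.5,5.3,0,0,-0.24,0.8,1.7,17.5,5.3,0,0,-0.24,0.8]

```text
time: 9.55
position: [0.4243, -0.3147, 0.1733]
ee_rot: [-3.14, 0.0, 0.139]
force: [0.5, -0.6, 0.8]
grip_width: 0.0752
```

```bash
cat >> h.py <<'E'
def crop(n,f,c=None,w=(40,30)):
    d=cap(n)
    if c is None: c=project(d,ctrl.observe()['position'])[0]
    o=np.array(c).astype(int)-w; o=np.maximum(o,0)
    cv2.imwrite('pics/'+f,cv2.resize(d['color'][o[1]:o[1]+2*w[1],o[0]:o[0]+2*w[0]],None,fx=8,fy=8,interpolation=cv2.INTER_CUBIC)); print(n,'origin',o)
    return d
E
python3 - <<'E'
from h import *
delta([.4235,-.3175,.1265],.14)
crop('scene','scene6.png')
crop('top','top6.png')
E
```

```text
t 9.55 pos [ 424.3 -314.7  173.3] rpy [-3.14   0.     0.139] F [ 0.5 -0.6  0.8] w 75.2
delta cm [-0.12  0.27  4.68] rv [-0.001  0.    -0.001]
scene origin [335 126]
top origin [374 205]
```

View pics/scene6.png

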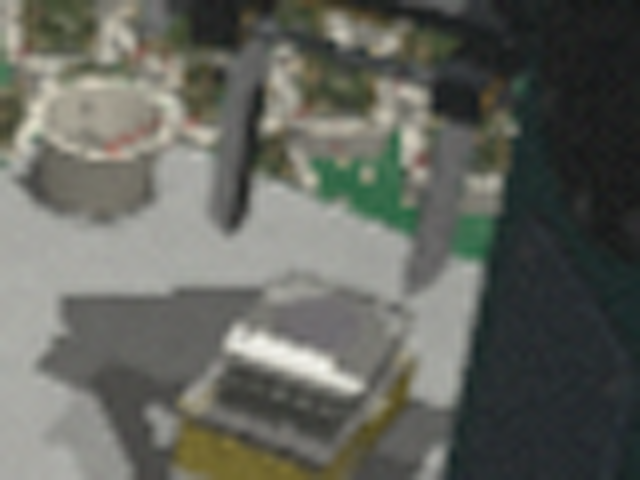

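View pics/top6.png

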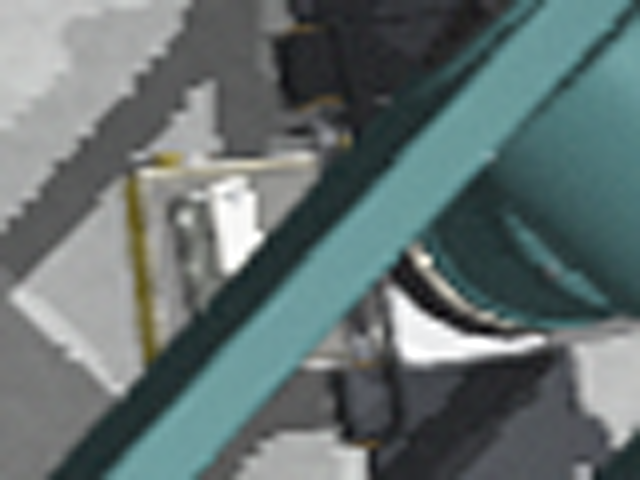

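The open jaws (tips at (228,232) and (415,290)) straddle the cover below. Descending.

>>> move_arm:
  targets: [-0.1,0.3,1,0,0,0,0.8,-0.1,0.3,2,0,0,0,0.8,-0.1,0.3,3,0,0,0,0.8,-0.1,0.3,3.8,0,0,0,0.8,-0.1,0.3,4.4,0,0,0,0.8,-0.1,0.3,4.6,0,0,0,0.8,-0.1,0.3,4.6,0,0,0,0.8,-0.1,0.3,4.6,0,0,0,0.8]

```text
time: 10.45
position: [0.4239, -0.3194, 0.1279]
ee_rot: [3.141, -0.001, 0.138]
force: [0.2, -0.8, 0.0]
grip_width: 0.0748
```

Run:
```python
from h import *
delta([.4235,-.3175,.1265],.14)
crop('scene','scene7.png')
```

```text
t 10.45 pos [ 423.9 -319.4  127.9] rpy [ 3.141e+00 -1.000e-03  1.380e-01] F [ 0.2 -0.8  0. ] w 74.8
delta cm [-0.01 -0.19  0.14] rv [ 0.001 -0.001 -0.002]
scene origin [334 137]
```

View pics/scene7.png

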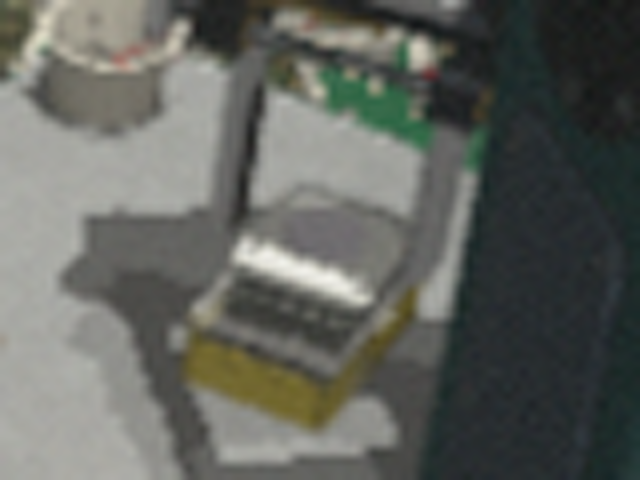

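>>> move_arm:
  targets: [0,-0.1,0.1,0,0,0,0.7,0,-0.1,0.1,0,0,0,0.6,0,-0.1,0.1,0,0,0,0.55,0,-0.1,0.1,0,0,0,0.55,0,-0.1,0.1,0,0,0,0.55,0,-0.1,0.1,0,0,0,0.55]
  squeeze: 15

```text
time: 11.1
position: [0.4236, -0.3181, 0.1267]
ee_rot: [3.141, -0.0, 0.138]
force: [0.6, -0.1, 0.4]
grip_width: 0.0614
```

Gripped at 61.4 mm (62 expected). Lift.

>>> move_arm:
  targets: [0,0,-0.5,0,0,0,0.55,0,0,-1.5,0,0,0,0.55,0,0,-3,0,0,0,0.55,0,0,-5,0,0,0,0.55,0,0,-6.5,0,0,0,0.55,0,0,-7,0,0,0,0.55,0,0,-7,0,0,0,0.55]

```text
time: 11.8
position: [0.424, -0.3186, 0.198]
ee_rot: [3.139, -0.002, 0.138]
force: [-0.6, 0.1, -1.1]
grip_width: 0.0614
```

Run:
```python
from h import *
delta([.4318,0,.12],0)
crop('scene','scene8.png')
```

```text
t 11.8 pos [ 424.  -318.6  198. ] rpy [ 3.139e+00 -2.000e-03  1.380e-01] F [-0.6  0.1 -1.1] w 61.4
delta cm [  5.14 -31.47   7.74] rv [ 0.002 -0.002  0.138]
scene origin [337 120]
```

View pics/scene8.png

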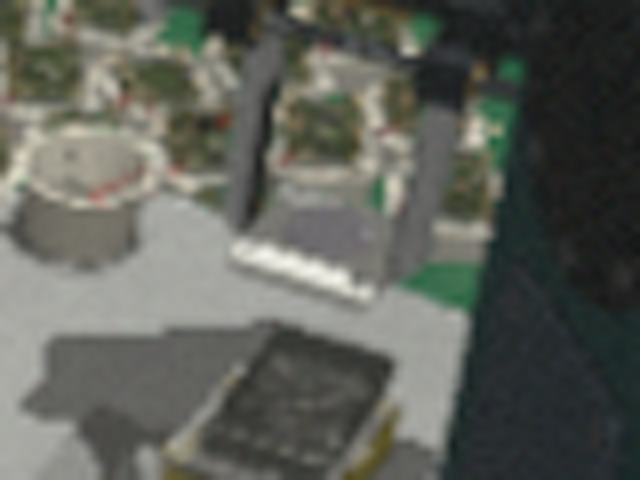

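>>> move_arm:
  targets: [0.3,-1.5,0,0,0,0.01,0.55,0.8,-4.5,0,0,0,0.03,0.55,1.3,-8,0,0,0,0.05,0.55,1.9,-11.5,0,0,0,0.07,0.55,2.5,-15,0,0,0,0.09,0.55,3,-18.5,0,0,0,0.11,0.55,3.6,-22,0,0,0,0.13,0.55,4.1,-25.5,1,0,0,0.138,0.55,4.6,-28.5,2.5,0,0,0.138,0.55,5,-30.5,4.5,0,0,0.138,0.55,5.1,-31.5,6,0,0,0.138,0.55,5.1,-31.5,7,0,0,0.138,0.55]

```text
time: 13.05
position: [0.4291, 0.0022, 0.124]
ee_rot: [-3.141, 0.004, 0.003]
force: [-0.0, -0.3, -2.2]
grip_width: 0.0617
```

>>> move_arm:
  targets: [0,0,0,0,0,0,0.55,0,0,0,0,0,0,0.55,0,0,0,0,0,0,0.55]

```text
time: 13.35
position: [0.4313, 0.0001, 0.1273]
ee_rot: [3.141, -0.002, -0.001]
force: [0.0, -0.5, -0.4]
grip_width: 0.0618
```

Run:
```python
from h import *
delta([.4318,0,.078],0)
crop('scene','scene9.png')
crop('top','top9.png')
```

```text
t 13.35 pos [4.313e+02 1.000e-01 1.273e+02] rpy [ 3.141e+00 -2.000e-03 -1.000e-03] F [ 0.  -0.5 -0.4] w 61.8
delta cm [0.04 0.01 4.93] rv [ 0.    -0.002 -0.001]
scene origin [277 187]
top origin [250 204]
```

View pics/scene9.png

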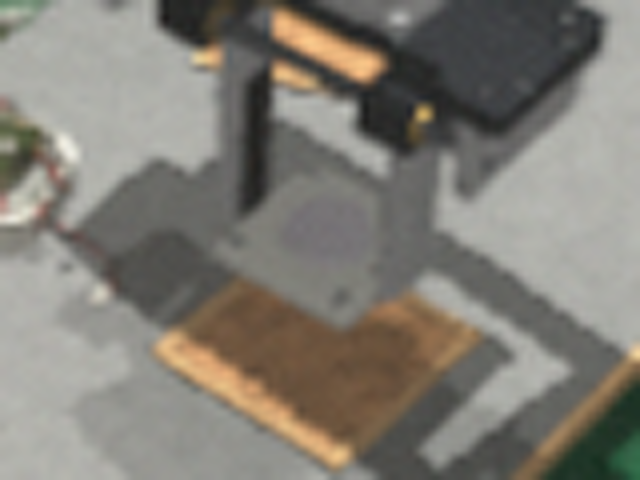

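View pics/top9.png

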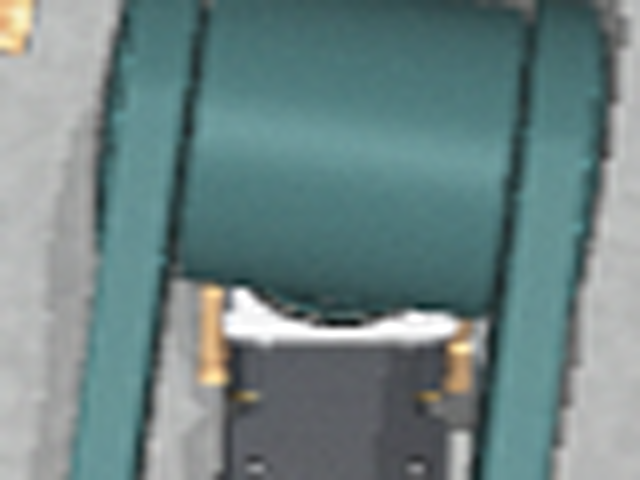

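>>> move_arm:
  targets: [0,0,1.2,0,0,0,0.55,0,0,2.4,0,0,0,0.55,0,0,3.5,0,0,0,0.55,0,0,4.2,0,0,0,0.55,0,0,4.7,0,0,0,0.55,0,0,4.9,0,0,0,0.55,0,0,4.9,0,0,0,0.55,0,0,4.9,0,0,0,0.55]

```text
time: 14.25
position: [0.4311, 0.0008, 0.0778]
ee_rot: [3.141, -0.001, 0.0]
force: [-0.2, -0.1, -0.0]
grip_width: 0.0616
```

Run:
```python
from h import *
delta([.4318,0,.0775],0)
crop('scene','scene10.png')
```

```text
t 14.25 pos [431.1   0.8  77.8] rpy [ 3.141e+00 -1.000e-03  0.000e+00] F [-0.2 -0.1 -0. ] w 61.6
delta cm [0.07 0.08 0.03] rv [ 0.    -0.001  0.   ]
scene origin [276 198]
```

View pics/scene10.png

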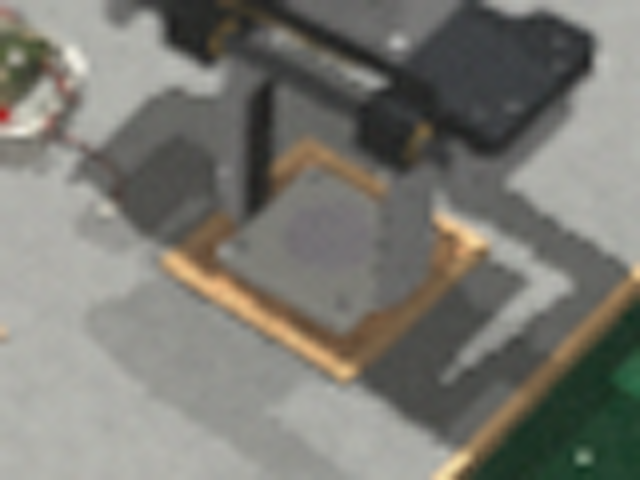

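The cover sits inside the rim, square and centred. Release and lift.

>>> move_arm:
  targets: [0,0,0,0,0,0,0.75,0,0,0,0,0,0,0.8,0,0,0,0,0,0,0.8,0,0,0,0,0,0,0.8,0,0,-1,0,0,0,0.8,0,0,-3,0,0,0,0.8,0,0,-6,0,0,0,0.8,0,0,-10,0,0,0,0.8,0,0,-13,0,0,0,0.8,0,0,-14,0,0,0,0.8,0,0,-14,0,0,0,0.8]

```text
time: 15.4
position: [0.4316, 0.0008, 0.2193]
ee_rot: [3.141, -0.004, 0.0]
force: [0.2, -0.0, -0.0]
grip_width: 0.0756
```

Run:
```python
from h import *
delta([.42,-.32,.2],.14)
d=crop('scene','scene11.png',(316,228));np.savez('s11.npz',**d)
d=crop('scene','pile_s11.png',(374,175));
d=crop('top','pile_t11.png',(412,237));np.savez('t11.npz',**d)
```

```text
t 15.4 pos [431.6   0.8 219.3] rpy [ 3.141 -0.004  0.   ] F [ 0.2 -0.  -0. ] w 75.6
delta cm [-1.17 32.08  1.95] rv [ 0.001 -0.004 -0.14 ]
scene origin [276 198]
scene origin [334 145]
top origin [372 207]
```

View pics/scene11.png

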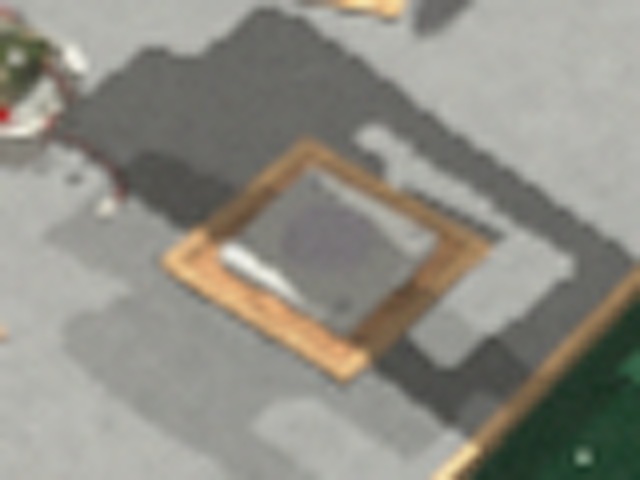

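View pics/pile_s11.png

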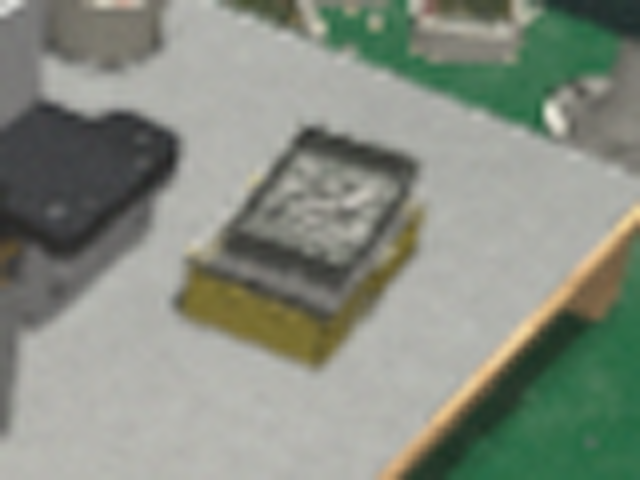

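View pics/pile_t11.png

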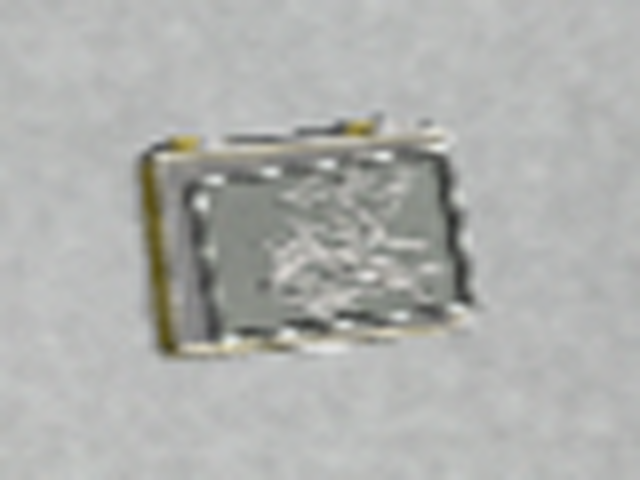

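Cover lies flat in the square frame. The tray (full of pins) shows top corners about (190,182),(440,150),(472,308),(215,345) in the top crop. Measuring.

Run:
```python
from h import *
s=dict(np.load('s11.npz'));t=dict(np.load('t11.npz'))
f=lambda x,o:(np.array(x)+.5)/8-.5+np.array(o)
c=onplane(t,f([[188,182],[442,149],[473,308],[213,346]],(372,207)),.122);print('tray top',c.mean(0),rect(c))
c=onplane(s,f([[312,124],[420,160],[347,283],[226,248]],(334,145)),.122);print('tray sc',c.mean(0),rect(c))
c=onplane(t,f([[150,155],[443,133],[472,318],[168,353]],(372,207)),.106);print('box top',c.mean(0),rect(c))
c=onplane(s,f([[187,255],[345,308]],(334,145)),.106);print('box sc edge',c)
P=world(t);print(t['color'][225:250:3,400:425:4].tolist()[0])
```

```text
tray top [ 0.42425409 -0.32363022] (array([ 424.6, -323.5]), 86.9, 54.8, -81.5)
tray sc [ 0.41994549 -0.31498433] (array([ 419.4, -314.9]), 100.1, 52.3, -80.3)
box top [ 0.42751831 -0.32074612] (array([ 428.4, -319.9]), 102.3, 66.5, -83.2)
box sc edge [[ 0.45610266 -0.2650733 ]
 [ 0.38590166 -0.27640165]]
[[180, 188, 188], [175, 193, 196], [145, 164, 169], [141, 156, 158], [141, 147, 150], [127, 129, 131], [142, 146, 145]]
```

>>> move_arm:
  targets: [0,3,0,0,0,-0.02,0.8,-0.1,7,0,0,0,-0.05,0.8,-0.2,11,0,0,0,-0.08,0.8,-0.3,15,0,0,0,-0.1,0.8,-0.4,19,0,0,0,-0.12,0.8,-0.5,23,0,0,0,-0.15,0.8,-0.6,27,1.5,0,0,-0.15,0.8,-0.7,30,3,0,0,-0.15,0.8,-0.7,32.2,5,0,0,-0.15,0.8,-0.7,32.2,6.5,0,0,-0.15,0.8,-0.7,32.2,6.5,0,0,-0.15,0.8,-0.7,32.2,6.5,0,0,-0.15,0.8]

```text
time: 16.75
position: [0.4234, -0.3197, 0.1516]
ee_rot: [-3.14, 0.001, 0.151]
force: [1.0, 0.6, 0.5]
grip_width: 0.0753
```

Run:
```python
from h import *
delta([.4245,-.321,.1115],.148)
d=crop('scene','scene12.png')
```

```text
t 16.75 pos [ 423.4 -319.7  151.6] rpy [-3.14e+00  1.00e-03  1.51e-01] F [1.  0.6 0.5] w 75.3
delta cm [0.09 0.15 4.01] rv [-0.002  0.001  0.003]
scene origin [335 131]
```

View pics/scene12.png

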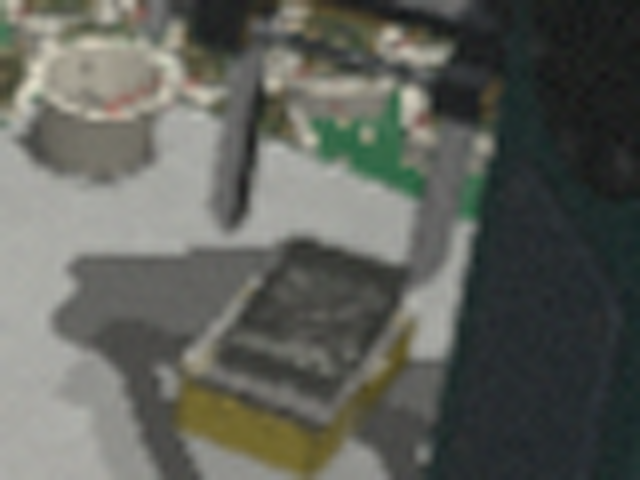

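Jaws straddle the tray (tips (228,225), (420,285)). Descend 4 cm.

>>> move_arm:
  targets: [0.1,0.1,1,0,0,0,0.8,0.1,0.1,2,0,0,0,0.8,0.1,0.1,3,0,0,0,0.8,0.1,0.1,3.6,0,0,0,0.8,0.1,0.1,4,0,0,0,0.8,0.1,0.1,4,0,0,0,0.8,0.1,0.1,4,0,0,0,0.8]

```text
time: 17.5
position: [0.4249, -0.3221, 0.1126]
ee_rot: [3.141, -0.0, 0.15]
force: [0.6, -0.5, -1.4]
grip_width: 0.075
```

Run:
```python
from h import *
delta([.4245,-.321,.1115],.148)
d=crop('scene','scene13.png')
```

```text
t 17.5 pos [ 424.9 -322.1  112.6] rpy [ 3.141 -0.     0.15 ] F [ 0.6 -0.5 -1.4] w 75.0
delta cm [-0.02 -0.11  0.11] rv [ 0.    -0.     0.002]
scene origin [333 140]
```

View pics/scene13.png

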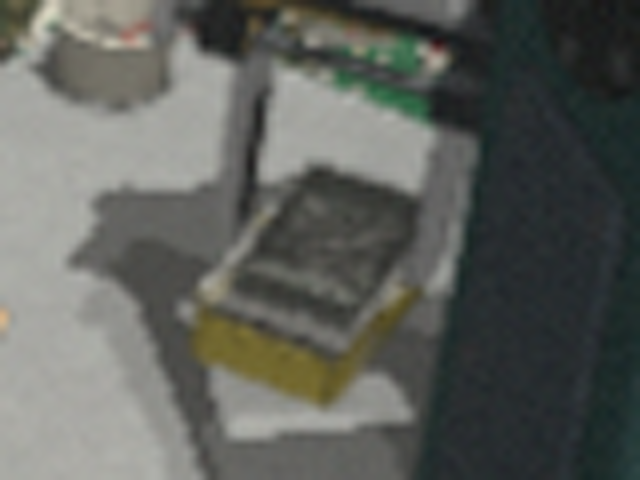

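>>> move_arm:
  targets: [0,-0.1,0.1,0,0,0,0.7,0,-0.1,0.1,0,0,0,0.6,0,-0.1,0.1,0,0,0,0.5,0,-0.1,0.1,0,0,0,0.48,0,-0.1,0.1,0,0,0,0.48,0,-0.1,0.1,0,0,0,0.48,0,-0.1,0.1,0,0,0,0.48]
  squeeze: 15

```text
time: 18.25
position: [0.4247, -0.321, 0.1117]
ee_rot: [3.141, -0.0, 0.15]
force: [0.1, 0.5, 1.1]
grip_width: 0.0549
```

>>> move_arm:
  targets: [0,0,-0.3,0,0,0,0.48,0,0,-1,0,0,0,0.48,0,0,-2.5,0,0,0,0.48,0,0,-4.5,0,0,0,0.48,0,0,-6,0,0,0,0.48,0,0,-7,0,0,0,0.48,0,0,-7,0,0,0,0.48]

```text
time: 18.95
position: [0.4255, -0.3218, 0.184]
ee_rot: [3.138, -0.003, 0.15]
force: [0.6, -0.1, -0.1]
grip_width: 0.0548
```

Run:
```python
from h import *
delta([.5513,-.1695,.13],.372)
d=crop('scene','scene14.png')
```

```text
t 18.95 pos [ 425.5 -321.8  184. ] rpy [ 3.138e+00 -3.000e-03  1.500e-01] F [ 0.6 -0.1 -0.1] w 54.8
delta cm [ 14.7  -13.19   5.39] rv [ 0.004 -0.002 -0.222]
scene origin [336 123]
```

View pics/scene14.png

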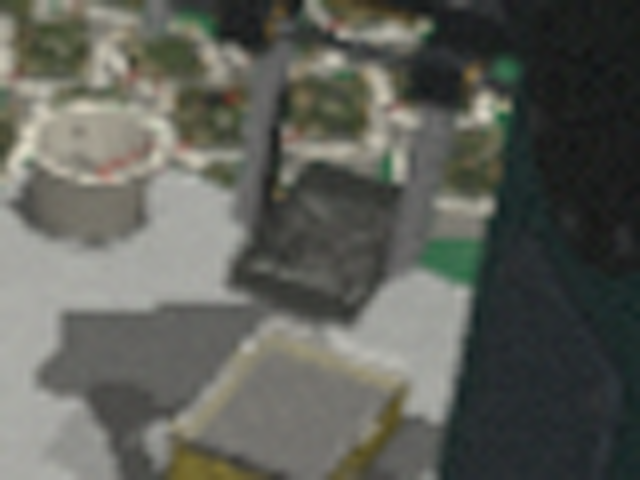

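Run:
```python
from h import *
P=world(dict(np.load('top0.npz')));p=P.reshape(-1,3);p=p[~np.isnan(p).any(1)]
for z in(.12,.17):
  q=p[(p[:,2]>z)&(p[:,0]>.5)&(p[:,1]>-.6)&(p[:,1]<.5)]
  for y in np.arange(-.6,.5,.1):
    k=q[(q[:,1]>y)&(q[:,1]<y+.1)]
    if len(k): print(z,round(y,1),len(k),np.percentile(k[:,0],1).round(3),k[:,2].max().round(2))
```

```text
0.12 -0.6 3624 0.765 0.25
0.12 -0.5 4239 0.77 0.25
0.12 -0.4 4122 0.777 0.25
0.12 -0.3 3961 0.789 0.25
0.12 -0.2 3125 0.789 0.26
0.12 -0.1 840 0.988 0.19
0.12 -0.0 9 1.061 0.17
0.12 0.3 213 0.582 0.21
0.12 0.4 1452 0.598 0.21
0.17 -0.6 3505 0.766 0.25
0.17 -0.5 4063 0.771 0.25
0.17 -0.4 3918 0.778 0.25
0.17 -0.3 3780 0.789 0.25
0.17 -0.2 2712 0.791 0.26
0.17 -0.1 194 1.006 0.19
0.17 0.3 35 0.594 0.21
0.17 0.4 1020 0.808 0.21
```

Crates start at x≈0.77, so there is room. Carry the tray over.

>>> move_arm:
  targets: [0.8,-0.7,0,0,0,-0.01,0.48,2.2,-2,0,0,0,-0.03,0.48,4.2,-3.8,0,0,0,-0.06,0.48,6.2,-5.6,0,0,0,-0.1,0.48,8.2,-7.4,0,0,0,-0.14,0.48,10.2,-9.2,0.5,0,0,-0.18,0.48,12.2,-11,1.5,0,0,-0.21,0.48,13.8,-12.4,3,0,0,-0.222,0.48,14.5,-13,4.5,0,0,-0.222,0.48,14.7,-13.2,5.4,0,0,-0.222,0.48,14.7,-13.2,5.4,0,0,-0.222,0.48,14.7,-13.2,5.4,0,0,-0.222,0.48]

```text
time: 20.2
position: [0.5498, -0.1691, 0.1273]
ee_rot: [-3.142, 0.001, 0.371]
force: [0.1, -0.8, -0.1]
grip_width: 0.0545
```

Run:
```python
from h import *
delta([.5513,-.1695,.0785],.372)
d=crop('scene','scene15.png')
crop('top','top15.png')
```

```text
t 20.2 pos [ 549.8 -169.1  127.3] rpy [-3.142e+00  1.000e-03  3.710e-01] F [ 0.1 -0.8 -0.1] w 54.5
delta cm [0.13 0.09 4.88] rv [-0.     0.001 -0.001]
scene origin [278 144]
top origin [314 159]
```

View pics/scene15.png

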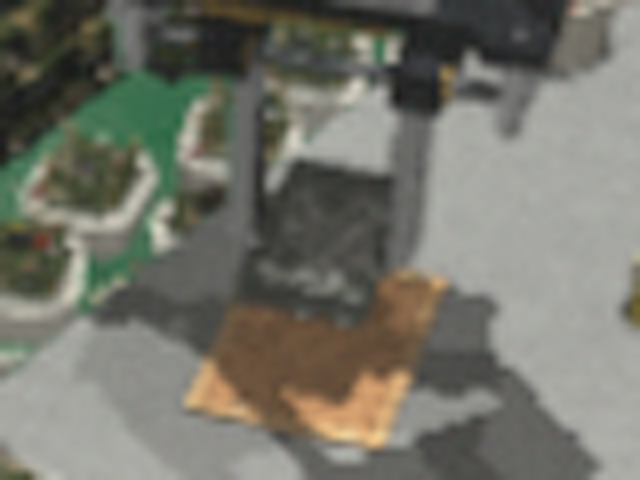

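View pics/top15.png

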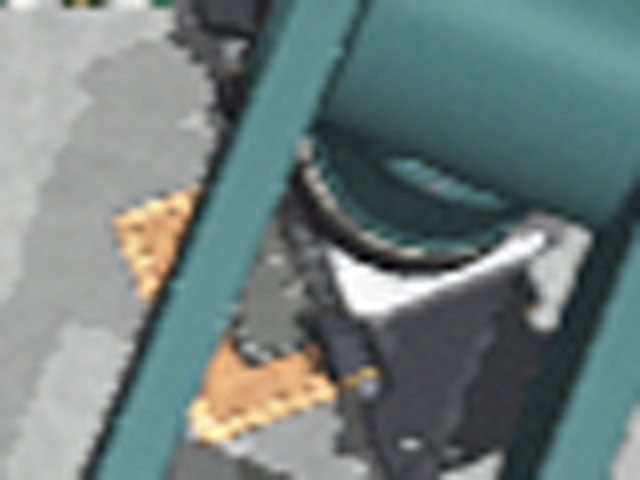

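>>> move_arm:
  targets: [0.1,0.1,1,0,0,0,0.48,0.1,0.1,2,0,0,0,0.48,0.1,0.1,3,0,0,0,0.48,0.1,0.1,3.8,0,0,0,0.48,0.1,0.1,4.4,0,0,0,0.48,0.1,0.1,4.8,0,0,0,0.48,0.1,0.1,4.8,0,0,0,0.48,0.1,0.1,4.8,0,0,0,0.48]

```text
time: 21.1
position: [0.5518, -0.1691, 0.0797]
ee_rot: [3.141, -0.0, 0.372]
force: [-0.0, -0.1, -1.0]
grip_width: 0.0548
```

Run:
```python
from h import *
delta([.5513,-.1695,.0785],.372)
d=crop('scene','scene16.png')
```

```text
t 21.1 pos [ 551.8 -169.1   79.7] rpy [ 3.141 -0.     0.372] F [-0.  -0.1 -1. ] w 54.8
delta cm [-0.06  0.02  0.12] rv [ 0. -0.  0.]
scene origin [277 154]
```

View pics/scene16.png

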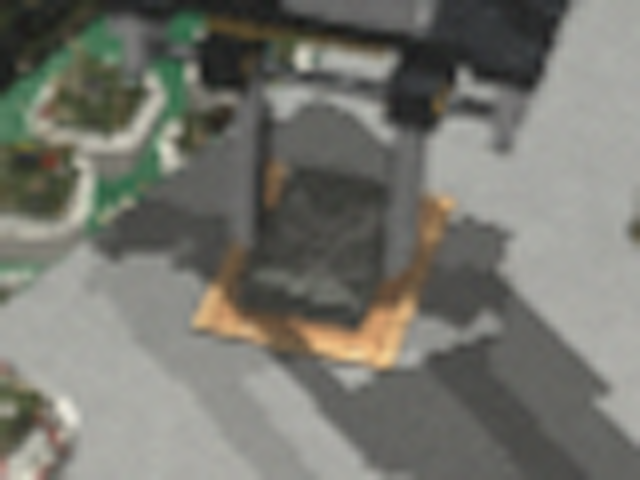

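Tray is inside the rim. Last 1.5 mm, release, lift.

>>> move_arm:
  targets: [-0.1,0,0.15,0,0,0,0.48,-0.1,0,0.15,0,0,0,0.48,-0.1,0,0.15,0,0,0,0.6,-0.1,0,0.15,0,0,0,0.75,-0.1,0,0.15,0,0,0,0.75,-0.1,0,0.15,0,0,0,0.75,-0.1,0,-1,0,0,0,0.75,-0.1,0,-4,0,0,0,0.8,-0.1,0,-8,0,0,0,0.85,-0.1,0,-11,0,0,0,0.9,-0.1,0,-12,0,0,0,0.9,-0.1,0,-12,0,0,0,0.9]

```text
time: 22.35
position: [0.5516, -0.1698, 0.202]
ee_rot: [3.138, -0.003, 0.372]
force: [0.7, 1.3, 0.7]
grip_width: 0.0844
```

Run:
```python
from h import *
delta([.4275,-.3185,.17],.13)
d=crop('scene','scene17.png',(317,187))
d=crop('scene','pile_s17.png',(374,175));
d=crop('top','pile_t17.png',(412,237));np.savez('t17.npz',**d)
```

```text
t 22.35 pos [ 551.6 -169.8  202. ] rpy [ 3.138e+00 -3.000e-03  3.720e-01] F [0.7 1.3 0.7] w 84.4
delta cm [-16.98   9.33   3.17] rv [ 0.003 -0.004  0.242]
scene origin [277 157]
scene origin [334 145]
top origin [372 207]
```

View pics/scene17.png

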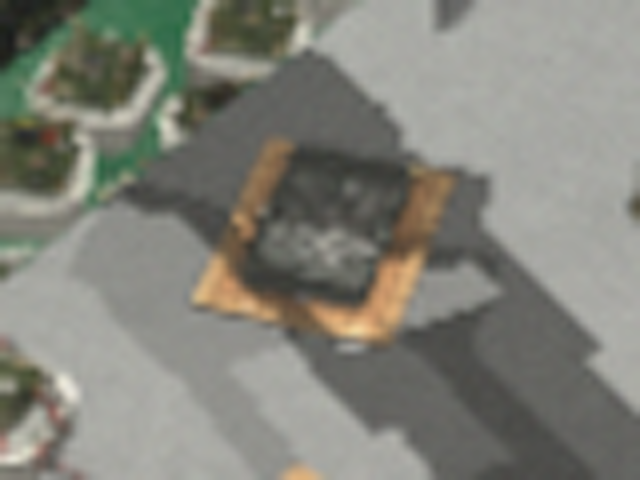

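View pics/pile_s17.png

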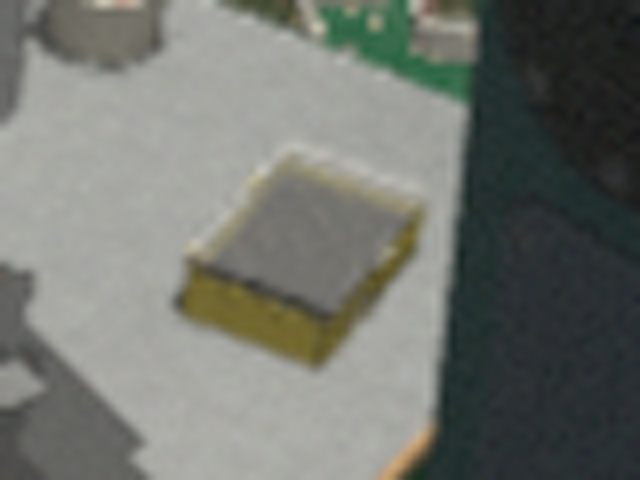

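View pics/pile_t17.png

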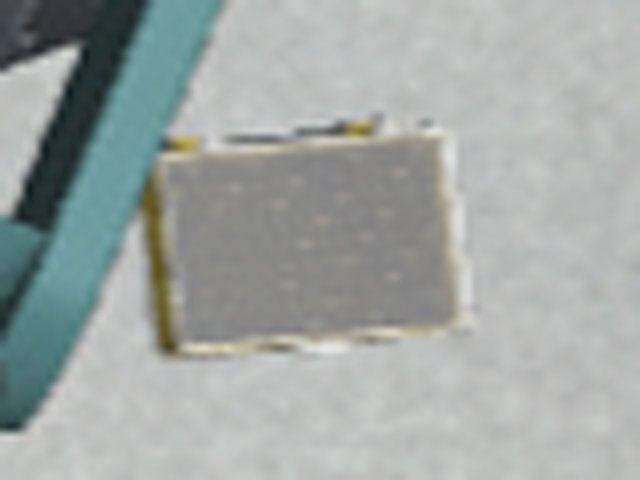

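Run:
```python
from h import *
t=dict(np.load('t17.npz'))
f=lambda x,o:(np.array(x)+.5)/8-.5+np.array(o)
c=onplane(t,f([[163,155],[448,134],[467,323],[178,350]],(372,207)),.106);print('box top',c,c.mean(0),rect(c))
e=c[1]-c[0];g=c[2]-c[3];print(np.degrees(np.arctan2(e[1],e[0])),np.degrees(np.arctan2(g[1],g[0])))
```

```text
box top [[ 0.45578496 -0.27288267]
 [ 0.46317444 -0.36851114]
 [ 0.39975956 -0.37286149]
 [ 0.39037438 -0.27638711]] [ 0.42727334 -0.3226606 ] (array([ 426.8, -322.4]), 97.5, 65.5, -85.6)
-85.5813773397763 -84.44366126359932
```

Run:
```python
from h import *
delta([.427,-.320,.15],.10)
```

```text
t 22.5 pos [ 549.7 -169.   197.1] rpy [-3.139e+00  3.000e-03  3.720e-01] F [-0.   0.6 -0.4] w 84.7
delta cm [-16.9    9.62   4.74] rv [-0.002  0.003  0.272]
```

>>> move_arm:
  targets: [-1.5,0.9,0,0,0,0.03,0.9,-4,2.3,0,0,0,0.07,0.9,-7,4,0,0,0,0.12,0.9,-10,5.7,0,0,0,0.18,0.9,-13,7.4,1,0,0,0.24,0.9,-15.5,8.8,2.5,0,0,0.27,0.9,-16.7,9.5,4,0,0,0.27,0.9,-17,9.6,4.8,0,0,0.27,0.9,-17,9.6,4.8,0,0,0.27,0.9,-17,9.6,4.8,0,0,0.27,0.9]

```text
time: 23.5
position: [0.4277, -0.3199, 0.1513]
ee_rot: [-3.141, -0.0, 0.103]
force: [0.8, 0.3, -0.7]
grip_width: 0.0848
```

Run:
```python
from h import *
delta([.427,-.320,.083],.10)
d=crop('scene','scene18.png')
d=crop('top','top18.png',(390,215))
d=crop('top','tray18.png',(354,193))
```

```text
t 23.5 pos [ 427.7 -319.9  151.3] rpy [-3.141 -0.     0.103] F [ 0.8  0.3 -0.7] w 84.8
delta cm [-0.07  0.01  6.83] rv [-0.001 -0.     0.003]
scene origin [334 131]
top origin [350 185]
top origin [314 163]
```

View pics/scene18.png

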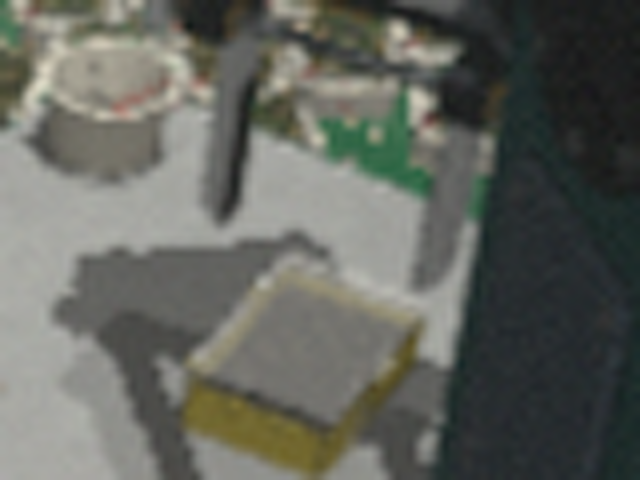

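View pics/tray18.png

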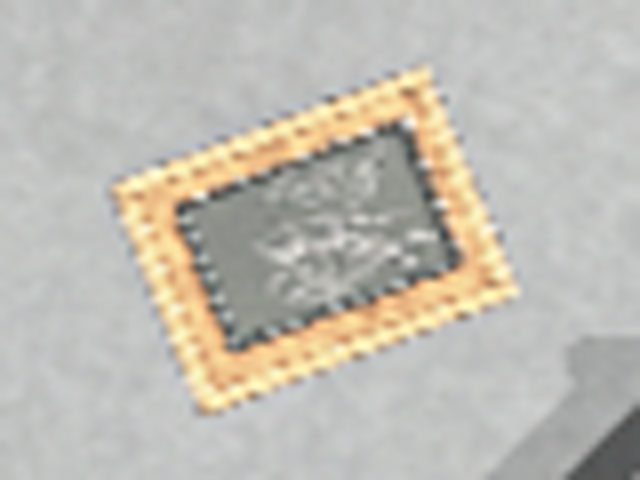

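The tray lies centred and square in its frame (tray ≈(318,236), frame ≈(317,240)). Now descend around the box.

>>> move_arm:
  targets: [-0.1,0,1.2,0,0,0,0.9,-0.1,0,2.6,0,0,0,0.9,-0.1,0,4,0,0,0,0.9,-0.1,0,5.2,0,0,0,0.9,-0.1,0,6.2,0,0,0,0.9,-0.1,0,6.8,0,0,0,0.9,-0.1,0,6.8,0,0,0,0.9,-0.1,0,6.8,0,0,0,0.9]

```text
time: 24.45
position: [0.4263, -0.321, 0.0837]
ee_rot: [3.141, -0.0, 0.102]
force: [-0.5, -1.5, 0.1]
grip_width: 0.0844
```

>>> move_arm:
  targets: [0,0,0,0,0,0,0.8,0,0,0,0,0,0,0.7,0,0,0,0,0,0,0.65,0,0,0,0,0,0,0.6,0,0,0,0,0,0,0.6,0,0,0,0,0,0,0.6]
  squeeze: 30

```text
time: 25.05
position: [0.4267, -0.3211, 0.0842]
ee_rot: [3.14, -0.001, 0.102]
force: [0.5, 0.4, 2.1]
grip_width: 0.0681
```

>>> move_arm:
  targets: [0,0,-0.3,0,0,0,0.6,0,0,-1,0,0,0,0.6,0,0,-2,0,0,0,0.6,0,0,-3.5,0,0,0,0.6,0,0,-5,0,0,0,0.6,0,0,-6.5,0,0,0,0.6,0,0,-7.5,0,0,0,0.6,0,0,-8,0,0,0,0.6,0,0,-8,0,0,0,0.6]

```text
time: 25.95
position: [0.4265, -0.3211, 0.1646]
ee_rot: [3.14, -0.001, 0.102]
force: [-0.5, -0.6, -2.0]
grip_width: 0.0679
```

Run:
```python
from h import *
delta([.564,.163,.17],-.2042)
d=crop('scene','scene19.png')
```

```text
t 25.95 pos [ 426.5 -321.1  164.6] rpy [ 3.14e+00 -1.00e-03  1.02e-01] F [-0.5 -0.6 -2. ] w 67.9
delta cm [ 18.61 -46.76  -0.59] rv [ 0.001 -0.001  0.306]
scene origin [335 128]
```

View pics/scene19.png

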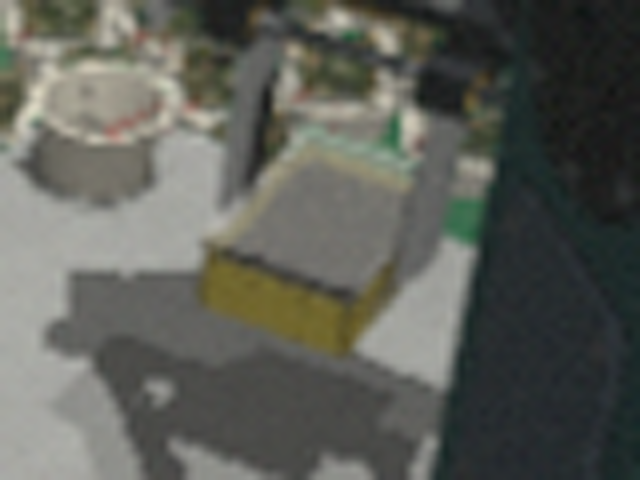

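>>> move_arm:
  targets: [0.2,-0.5,-0.5,0,0,0,0.6,0.7,-1.7,-1.2,0,0,0.01,0.6,1.5,-3.7,-2,0,0,0.03,0.6,2.6,-6.5,-2.5,0,0,0.05,0.6,3.7,-9.3,-2.5,0,0,0.07,0.6,4.8,-12.1,-2.5,0,0,0.1,0.6,5.9,-14.9,-2.5,0,0,0.13,0.6,7,-17.7,-2.5,0,0,0.16,0.6,8.1,-20.5,-2.5,0,0,0.19,0.6,9.2,-23.3,-2.5,0,0,0.22,0.6,10.3,-26.1,-2.5,0,0,0.24,0.6,11.4,-28.9,-2.5,0,0,0.26,0.6]

```text
time: 27.2
position: [0.5098, -0.0199, 0.1879]
ee_rot: [-3.142, 0.001, -0.159]
force: [0.9, 1.0, -2.0]
grip_width: 0.068
```

Run:
```python
from h import *
delta([.564,.163,.15],-.2042)
```

```text
t 27.2 pos [509.8 -19.9 187.9] rpy [-3.142e+00  1.000e-03 -1.590e-01] F [ 0.9  1.  -2. ] w 68.0
delta cm [  2.47 -18.92   3.79] rv [-0.     0.001  0.046]
```

>>> move_arm:
  targets: [0.4,-3,0,0,0,0.02,0.6,0.8,-6,0,0,0,0.03,0.6,1.2,-9,0,0,0,0.045,0.6,1.6,-12,0,0,0,0.045,0.6,2,-15,0.5,0,0,0.045,0.6,2.3,-17,1.5,0,0,0.045,0.6,2.5,-18.5,2.5,0,0,0.045,0.6,2.5,-19,3.5,0,0,0.045,0.6,2.5,-19,4,0,0,0.045,0.6,2.5,-19,4,0,0,0.045,0.6,2.5,-19,4,0,0,0.045,0.6]

```text
time: 28.3
position: [0.5647, 0.1611, 0.1487]
ee_rot: [3.141, -0.0, -0.204]
force: [0.1, 0.4, -2.4]
grip_width: 0.0679
```

Run:
```python
from h import *
delta([.564,.163,.087],-.2042)
d=crop('scene','scene20.png')
d=crop('top','top20.png')
```

```text
t 28.3 pos [564.7 161.1 148.7] rpy [ 3.141 -0.    -0.204] F [ 0.1  0.4 -2.4] w 67.9
delta cm [-0.11 -0.17  6.17] rv [ 0. -0. -0.]
scene origin [206 191]
top origin [189 152]
```

View pics/scene20.png

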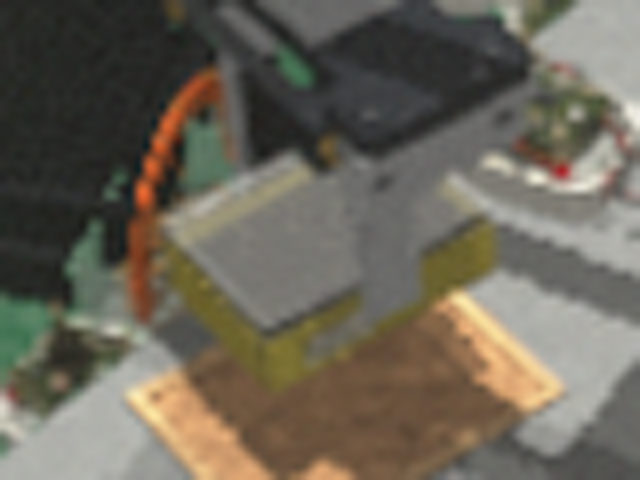

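View pics/top20.png

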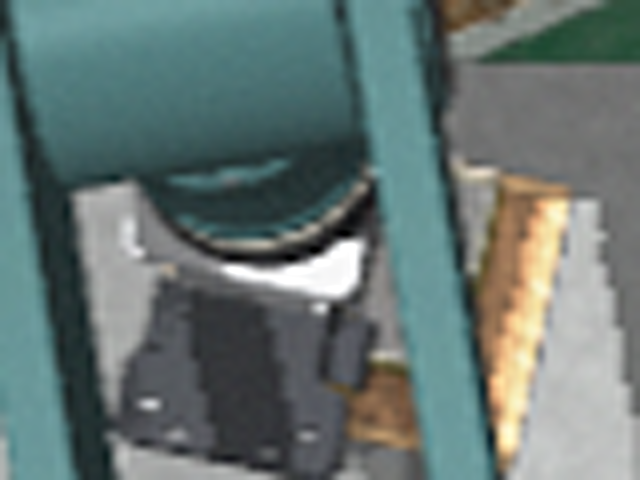

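>>> move_arm:
  targets: [-0.1,-0.2,0.8,0,0,0,0.6,-0.1,-0.2,2,0,0,0,0.6,-0.1,-0.2,3.2,0,0,0,0.6,-0.1,-0.2,4.3,0,0,0,0.6,-0.1,-0.2,5.2,0,0,0,0.6,-0.1,-0.2,5.8,0,0,0,0.6,-0.1,-0.2,6,0,0,0,0.6,-0.1,-0.2,6,0,0,0,0.6,-0.1,-0.2,6,0,0,0,0.6]

```text
time: 29.3
position: [0.5646, 0.1643, 0.0891]
ee_rot: [-3.141, -0.001, -0.203]
force: [0.6, 0.3, -2.1]
grip_width: 0.0679
```

Run:
```python
from h import *
delta([.564,.163,.0865],-.2042)
d=crop('scene','scene21.png')
```

```text
t 29.3 pos [564.6 164.3  89.1] rpy [-3.141e+00 -1.000e-03 -2.030e-01] F [ 0.6  0.3 -2.1] w 67.9
delta cm [-0.03  0.14  0.26] rv [-0.    -0.001  0.001]
scene origin [207 206]
```

View pics/scene21.png

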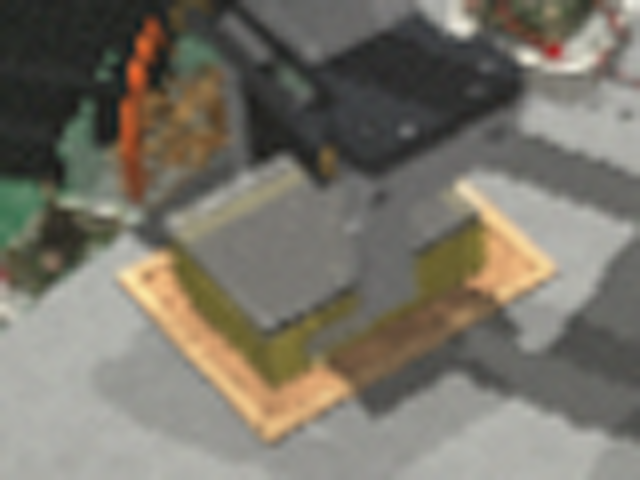

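Box is over the floor inside the rim. Lower the last 2 mm and release.

>>> move_arm:
  targets: [0,0.1,0.1,0,0,0,0.6,0,0.1,0.2,0,0,0,0.6,0,0.1,0.25,0,0,0,0.6,0,0.1,0.25,0,0,0,0.6]

```text
time: 29.75
position: [0.5641, 0.1632, 0.0863]
ee_rot: [3.142, -0.0, -0.203]
force: [-0.5, -0.4, -1.1]
grip_width: 0.0677
```

>>> move_arm:
  targets: [0,0,0,0,0,0,0.75,0,0,0,0,0,0,0.85,0,0,0,0,0,0,0.9,0,0,0,0,0,0,0.9,0,0,0,0,0,0,0.9,0,0,-1,0,0,0,0.9,0,0,-3,0,0,0,0.9,0,0,-6,0,0,0,0.9,0,0,-9.5,0,0,0,0.9,0,0,-13,0,0,0,0.9,0,0,-15,0,0,0,0.9,0,0,-15,0,0,0,0.9]

```text
time: 30.95
position: [0.5658, 0.1636, 0.2414]
ee_rot: [-3.138, -0.009, -0.203]
force: [0.5, -0.4, 1.2]
grip_width: 0.0847
```

Run:
```python
from h import *
delta([.40,-.32,.235],-.2)
d=crop('scene','scene22.png',(248,240))
cap('scene','scene22full.png')
```

```text
t 30.95 pos [565.8 163.6 241.4] rpy [-3.138 -0.009 -0.203] F [ 0.5 -0.4  1.2] w 84.7
delta cm [-6.5  50.71  0.4 ] rv [-0.004 -0.009 -0.003]
scene origin [208 210]
```

View pics/scene22.png

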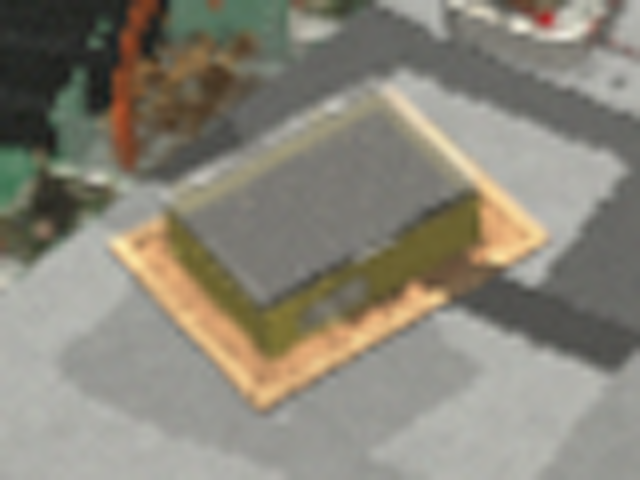

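Box lies flat in its frame. Move the arm away to the empty right side and check everything from above.

>>> move_arm:
  targets: [-0.5,3,0,0,0,0,0.9,-1,7,0,0,0,0,0.9,-1.5,11,0,0,0,0,0.9,-2,15,0,0,0,0,0.9,-2.5,19,0,0,0,0,0.9,-3,23,0,0,0,0,0.9,-3.5,27,0,0,0,0,0.9,-4,31,0,0,0,0,0.9,-4.5,35,0,0,0,0,0.9,-5,39,0,0,0,0,0.9,-5.5,43,0,0,0,0,0.9,-6,47,0,0,0,0,0.9]

```text
time: 32.25
position: [0.4088, -0.2857, 0.2335]
ee_rot: [-3.139, 0.004, -0.203]
force: [0.5, -0.5, -0.4]
grip_width: 0.0848
```

>>> move_arm:
  targets: [-1,3,0,0,0,0,0.9,-2,6,0,0,0,0,0.9,-3,8,0,0,0,0,0.9,-3,8,0,0,0,0,0.9,-3,8,0,0,0,0,0.9]

```text
time: 32.75
position: [0.3645, -0.3566, 0.2341]
ee_rot: [-3.139, 0.002, -0.204]
force: [-0.6, 0.0, 0.9]
grip_width: 0.0848
```

Run:
```python
from h import *
d=cap('top');np.savez('tf.npz',**d)
cv2.imwrite('pics/topf.png',cv2.resize(d['color'][145:270,110:380],None,fx=2.95,fy=2.95,interpolation=cv2.INTER_CUBIC))
d0=np.load('top0.npz')
# bystander shift via template match
for n,(u,v) in {'back':(286,178),'flux':(145,170)}.items():
    tpl=d0['color'][v-14:v+14,u-14:u+14];r=cv2.matchTemplate(d['color'][v-22:v+22,u-22:u+22],tpl,cv2.TM_CCOEFF_NORMED)
    _,m,_,l=cv2.minMaxLoc(r);print(n,m,np.array(l)-8)
s=cap('scene');np.savez('sf.npz',**s)
print(ctrl.observe()['time'],ctrl.observe()['position'],ctrl.observe()['force'])
```

```text
back 0.9989243149757385 [0 0]
flux 0.9981484413146973 [0 0]
32.85 [ 0.36523678 -0.35619269  0.23498573] [ 0.43872851  0.18690014 -0.12896433]
```

View pics/topf.png

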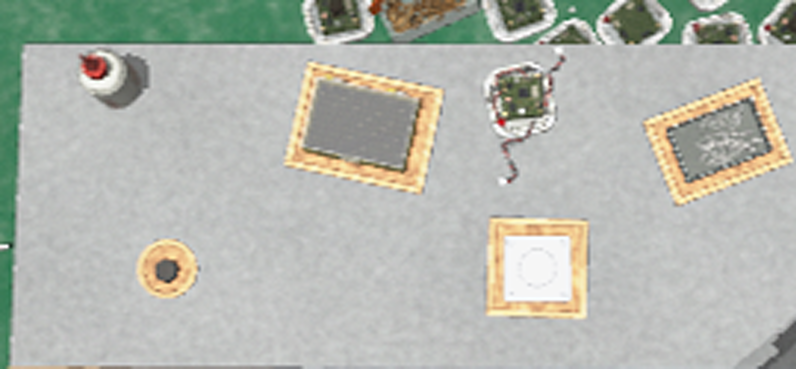

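Everything is in its place in the view; the box lid (centre ≈(360,125) against frame ≈(364,127)) looks slightly offset, so I'll check it numerically with parallax taken out.

Run:
```python
from h import *
d=dict(np.load('tf.npz'))
cv2.imwrite('pics/boxf.png',cv2.resize(d['color'][158:218,193:273],None,fx=8,fy=8,interpolation=cv2.INTER_CUBIC))
```

```text
(no output)
```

View pics/boxf.png

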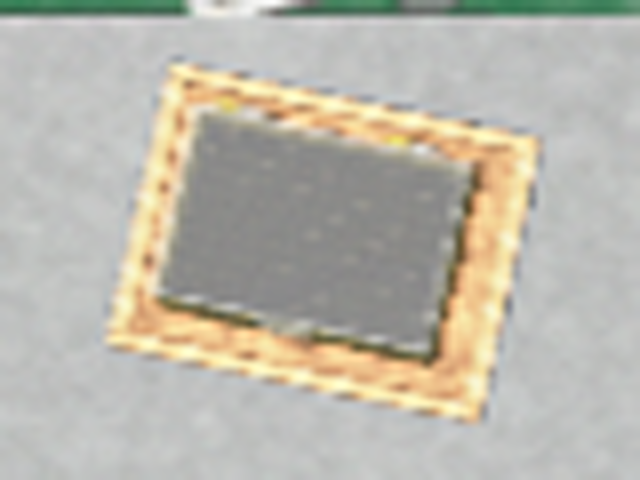

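Run:
```python
from h import *
d=dict(np.load('tf.npz'));f=lambda x,o:(np.array(x)+.5)/8-.5+np.array(o)
c=onplane(d,f([[190,107],[477,165],[437,357],[152,300]],(193,158)),.108);print('box',c.mean(0),rect(c))
c=onplane(d,f([[170,65],[541,140],[482,420],[107,342]],(193,158)),.075);print('frame',c.mean(0),rect(c))
g=lambda x:(np.array(x)+.5)/2.95-.5+[110,145]
print('cap',onplane(d,g([[166.5,270]]),.082),'dish',onplane(d,g([[167,268.5]]),.075))
c=onplane(d,g([[505,236],[571,236],[571,301],[505,301]]),.082);print('cover',c.mean(0),rect(c))
c=onplane(d,g([[489,216],[588,220],[587,318],[486,315]]),.075);print('fr',c.mean(0),rect(c))
```

```text
box [0.56188873 0.15992599] (array([562. , 160.2]), 100.6, 67.8, 78.8)
frame [0.5641174  0.15933317] (array([564.1, 159.2]), 133.5, 100.5, 78.4)
cap [[0.42765459 0.34129858]] dish [[0.42953926 0.342443  ]]
cover [ 0.43034449 -0.00469143] (array([430.3,  -4.8]), 61.4, 60.4, -89.8)
fr [ 0.43210262 -0.00433742] (array([432.4,  -4.6]), 93.9, 92.6, 88.5)
```

All parts are within about 3 mm of centre, well under the 12 mm limit. The arm is clear, so I'll hand in.

```bash
python3 -c "
from h import *
print(job_done())"
```

```text
the job is handed in; nothing more can be done
None
```

I took the pile apart in order: cap into the round dish, cover into the square frame, pin tray into the smaller frame, and screw box into the larger frame. I released each part and handed the job in after about 33 s of robot time. The hand-in gave no verdict.

- **Centring:** from the top camera, the cap, cover and box are each about 2–2.5 mm from the centre of their place. I judged the tray by eye only; it looked centred to within about 1 mm.
- **Squareness and level:** the cover measured about 1.7° and the box about 0.4° from their frames, and the tray looked square. Everything looked flat in the images; I did not measure tilt.
- **Bystanders:** the camera back and the glue bottle did not shift in the top image (0 pixels by template match).
- **Arm:** it ended clear of everything, with its tip about 0.16 m above the board.

One disagreement: the two cameras differ by about 3–5 mm in y. I aimed between them, using the cap after its release as a check. The final measurements use the top camera alone, comparing each part with its own frame, so a fixed camera offset should largely cancel out.

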